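# Shift the drill bush to the other well of the drilling jig with spring tongs

## Robot

A 7-joint arm with a two-finger parallel gripper is mounted at the origin on a cart in front of the work surface, level with it; the furniture and walls round the work are solid. World frame = base frame: x ahead of the robot, y to its left, z up, the work surface at z = 0. Lengths are in m, angles in rad, forces in N, time in s.
With the tool pointing down it reaches from about 0.4 to 0.875 m from the base axis. Payload 19.3 kg.
Tool frame: the origin (TCP) lies midway between the tips of the shut fingers; the grasp point (between the pads) lies behind it (manip.tcp_to_grasp is the z of the grasp point in the tool frame, in m); z points along the fingers, y is the direction in which the jaws open and shut (so a half turn about z gives the same grasp; the last joint's range is limited). The gripper opens to 85 mm and grips with 20 to 120 N. Pads are 22 mm wide; open, the fingers measure 114 mm over their backs; the gripper's body (76 mm by 85 mm) begins 54 mm behind the grasp point. The pads swing forward as they close: fully open they stand 13 mm farther back than shut.
Start: joints at [-1.324, 0.521, -0.036, 1.599, 0.021, 1.021, -0.113], TCP at [0.195, 0.594, 0.231] pointing down, gripper open.
Joint ranges: [-2.91, 2.91], [-0.3, 2.13], [-1.5, 1.42], [0.17, 2.43], [-1.26, 4.41], [0.16, 1.93], [-2.52, 2.52]. Speed limits (rad/s): [1.89, 1.89, 2.39, 2.39, 3.01, 3.01, 3.01].

## Interface

Orientations are given as a unit quaternion [x, y, z, w].
In Python, from bench import sensors, viewer, workorder, finder, manip gives the robot as it stands.
- The arm moves only by the tool apply_moves, never from a script. Its argument "plan" is a list of rows, each an object with "translation": the shift along the tool's x, y, z in m, a list of three; "rotation": the turn, a rotation vector about the tool's x, y, z in degrees, a list of three. A call has 1 to 20 rows; each row shifts and turns the pose as measured when the row begins, along the tool's axes as they then stand; what a row does not reach is not made up. A row lasts 1/10 s, in which the tool goes at most 50 mm and 8.59 degrees, less where a joint would pass 70% of its speed; a pose out of reach is approached as far as the arm can. A call with a gripper value outside its range is refused whole. "grip" is the closure, from 0 (fully open) to 1 (shut), set as the call begins (left out, the last holds). The fingers move at their own pace and stop on an object; the grip force is fixed at half the most. Time passes only in rows, so rows that do not move let the fingers close. It gives the time, the measured TCP pose, the force and the opening at its end, in the units of the state.
- sensors.get_state(): the state, without advancing time (a new reading comes with each control period).
- viewer.read_camera(name): name is "scene" or "top" or "wrist"; returns the picture (480x640x3 uint8, red, green, blue); there is no depth.
- viewer.camera_params(name): a dict with "intrinsics" (3x3 intrinsics, pixels), "R" (3x3) and "t" (3): a world point X has camera coordinates R X + t. Camera axes: x right, y down, z forward; pixel columns grow to the right and rows downward; lengths in m; the calibration is good to about 2 mm. The wrist camera is an equidistant fisheye: a pixel r from the principal point sees the ray r / f radians off the axis. A picture is of the moment at which its call begins: read the wrist's pose just before it. camera_params takes no time and is no camera call; for the wrist camera it gives the pose at the moment of the call.
- workorder.close_job(): hands the job in, once; it reports no verdict.
Trained networks look in the newest picture that a camera, given by its name, has taken for a name from the list of things; names that differ only in an ending like _2 or _b are one class to them, and where a whole thing is asked for, a point or a joint stands for the part that bears it (a point fixed in the world has none). Each returns a list of dicts, best first, with "conf" (0 to 1); they miss things now and then, are a little off and sometimes report something else, mostly with a low value. They report only what shows in the picture. A call takes as long as a camera call. They do not tell look-alikes from the thing itself.
- finder.spot_in(camera, name): "xy" ([column, row] in pixels, amid what is visible of it).
- finder.silhouettes(camera, name): "region" (480x640 bool, what is visible of it) and "xy" ([column, row] in pixels, amid what is visible of it).
- finder.tip_of(camera, name): "xy" ([column, row] in pixels: a listed point, or the origin of a listed thing).
The state is a dict: "time_s": time; "q": joint angles; "joint_vel": joint speeds; "joint_torque": joint torques, N m; "ee_pos": TCP position; "tool_rot": TCP orientation; "force": force on the tool from outside, world axes, zero at the start; "wrist_torque": the same for the moment, N m; "width": finger opening in m.
Only numpy, scipy, OpenCV 4.12 (cv2) and the standard library are available. Lean on these libraries where they do the work, as an engineer would, in place of code of your own. Each camera call takes 0.05 s, during which the arm holds its last target.

## Task

The brass drill bush sits deep in one well of the plywood drilling jig. With the red-handled spring tongs from the wooden drill block, draw it out, find the adjustable seat hole in the floor of the empty well by sight and feel, and press the bush gently but fully home there, flush on the floor, without crushing it or forcing the jig. Then stand the tongs back upright in their slot and let go; disturb nothing else.

Things in the scene. Friction and masses are not known exactly. Their poses are not given: they have to be found in the camera images.
- bush_head (a point): Centre of the head of the brass drill bush. The head is 20 (own x, between its flats) x 22 (own y) x 14 mm (z). Below it a round spigot, 16 mm diameter, 9 mm long, foot chamfered 1.8 mm, sits in a seat. 35 to 70 g. Starts in the well of seat_a, axes within 0.1 rad of the jig's, home or up to 3 mm proud. bush_head is 7 mm above the floor when home.
- bush: The same bush; origin at the centre of the spigot's foot. A spring ball in each seat grips the spigot: it does not drop home by its own weight, sliding it in or out takes 4 to 7 N, and it sits 0.7 mm to the jig's -x in a seat. Squeeze its flats with 40 N at the most (10 to 20 is plenty); force it on the jig with 35 N at the most, sideways included.
- jig: Drilling jig bolted to the bench, origin at the centre of its footprint on the bench: plywood tower 66 (x) x 116 (y) mm, two wells 60 mm apart along y, open at the top, 42 mm wide (x), 56 mm deep from the rim (89 mm up) to the metal floor (33 mm up). A light wood strip is fed through under it. Push the tongs on it with 20 N at the most; keep the hand off.
- seat_a (a point): Seat in the floor of the well where the bush starts (jig's +y end; 28 mm long in y): on the axis of the seat hole (17.5 mm diameter, 11 mm deep), level with the floor. Axes as the jig.
- well_b (a point): Middle of the floor of the well that starts empty (jig's -y end; 42 mm long in y), 60 mm from seat_a, axes as the jig. NOT its seat: that hole (same size, in a dark steel slide, for adjusting the hole spacing) is locked anywhere up to 8 mm to +y or -y of this point, at x = 0, and is not measured: see or feel for it. The bush is home with the head's underside on the floor.
- tongs_handle (a point): Spring tongs, 131 mm long, 0.12 kg, upright, tips down. Point mid-way between the red grips (open), 100 mm above the tips; z up from the tips, x the closing line. Grips 20 mm wide (y), 75 to 127 mm above the tips, 50 mm over all along x when open. The frame belongs to the -x arm; the +x arm slides towards it and stays parallel.
- tongs: The same tongs; origin between the tips. From the tips to 64 mm up, the arms are 29 mm apart and 35 mm over all (x) when open, 14 mm wide (y), with flat jaws; they close as much as the grips. The grips start to move at a squeeze of 8 N and need 0.4 N more per mm. The jaws meet the bush's flats after 9 mm (grips 41 mm over all, 11.6 N); squeeze beyond that grips the bush.
- tongs_jaw (a joint): How far the tongs are squeezed, m: 0 open, 0.009 with the flats of the bush between the jaws, 0.019 at the most.
- slot (a point): Centre of the mouth of the tongs' slot in the fixed wooden drill block (64 x 86 x 56 mm; dark drill bits up to 28 mm proud near its two y ends). Slot 43 mm (x) x 21 mm (y), 38 mm deep; z up. The tongs stand on its floor, closing along x; tongs_handle is then 62 mm above this point.
- block_plane: Bystander: grey block plane lying on the bench; origin at the centre of its underside. Leave it alone (20 mm at the most).
- offcut_8: Bystander: small dark wood offcut lying on the bench; origin at the centre of its underside. Leave it alone (20 mm at the most).
- screwdriver: Bystander: blue-handled screwdriver lying on the bench; origin at the centre of its underside. Leave it alone (20 mm at the most).
- pencil: Bystander: flat red carpenter's pencil lying on the bench; origin at the centre of its underside. Leave it alone (20 mm at the most).
There are look-alikes about, which are no part of the job. Of the things that look like the tongs, the largest one is meant.

How it is judged:
By the outcome, as a careful person would: the job done as asked, in the order asked, and still so for the second after the job is handed in, with the robot touching nothing.
It also fails if it takes over 72 s, if anything falls off the work surface, if the arm or the gripper's body presses on something with over 40 N, if the wrist force passes 120 N, or if a joint passes its speed limit or range.

## Working session

There is one attempt and no reset: what is moved stays moved. The work goes in short steps, Python scripts to look and compute and a tool call to move; the robot and the scene stay as the last step left them, time stands still between calls to the robot, and variables do not carry over. Pictures are saved under pics/ and viewed, and the job is handed in when it is done.

Besides the shell and the picture viewer there is one more tool, called after "Call:" as name([rows], argument=value, ...), one row to a line, values as JSON. apply_moves: Moves the arm, as the interface text tells. Its arguments: {"type":"object","properties":{"plan":{"type":"array"},"grip":{"type":"number"}},"required":["plan"]}

```bash
ls -la; mkdir -p pics
cat > h.py <<'E'
import numpy as np, cv2
from bench import sensors, viewer, workorder, finder, manip
from scipy.spatial.transform import Rotation as R
def snap(cam,fn):
    im=viewer.read_camera(cam); cv2.imwrite('pics/'+fn,im[:,:,::-1]); return im
E
python3 - <<'E'
from h import *
for c in ['scene','top','wrist']:
    snap(c,c+'0.png'); p=viewer.camera_params(c); print(c,{k:np.round(v,3).tolist() for k,v in p.items() if not isinstance(v,str)})
s=sensors.get_state(); print(s); print(manip.tcp_to_grasp, [a for a in dir(manip) if a[0]!='_'])
E
```

```text
total 12
drwxr-xr-x  3 agent agent 4096 Dec  7 08:35 .
drwxr-xr-x 23 root  root  4096 Dec  7 08:35 ..
drwxr-xr-x  2 agent agent 4096 Dec  7 08:35 pics
scene {'intrinsics': [[468.407, 0.0, 322.229], [0.0, 468.407, 236.889], [0.0, 0.0, 1.0]], 'R': [[0.218, -0.976, -0.019], [-0.524, -0.1, -0.846], [0.823, 0.194, -0.533]], 't': [-0.493, 0.344, 0.561]}
top {'intrinsics': [[580.844, 0.0, 314.159], [0.0, 580.844, 241.496], [0.0, 0.0, 1.0]], 'R': [[0.027, -0.999, 0.037], [-0.99, -0.032, -0.138], [0.139, -0.033, -0.99]], 't': [-0.407, 0.517, 1.039]}
wrist {'intrinsics': [[371.648, 0.0, 317.812], [0.0, 371.648, 236.897], [0.0, 0.0, 1.0]], 'R': [[0.312, 0.95, -0.001], [0.904, -0.296, 0.31], [0.294, -0.097, -0.951]], 't': [-0.625, -0.041, 0.38]}
{'time_s': 0.15, 'q': array([-1.32419785,  0.52186997, -0.03629434,  1.59985074,  0.02117798,
        1.02109375, -0.11284838]), 'joint_vel': array([ 0.00136541, -0.00117983,  0.00035121, -0.00257853, -0.00029056,
        0.00061727,  0.00046157]), 'joint_torque': array([ 1.72418957e-03, -9.27406025e+01,  1.98052704e+00, -3.70060015e+01,
        1.79357012e-02,  6.49843758e-03,  1.57403724e-05]), 'ee_pos': array([0.19466859, 0.59365745, 0.23087218]), 'tool_rot': array([ 1.57787732e-01,  9.87472965e-01, -4.16971021e-04, -3.97556392e-05]), 'force': array([ 0.25600145, -0.06551513,  0.51980065]), 'wrist_torque': array([-0.06236965,  0.03006204,  0.01193311]), 'width': 0.08520160990943501}
-0.0187 ['IKError', 'tcp_to_grasp']
```

View images.

View pics/scene0.png

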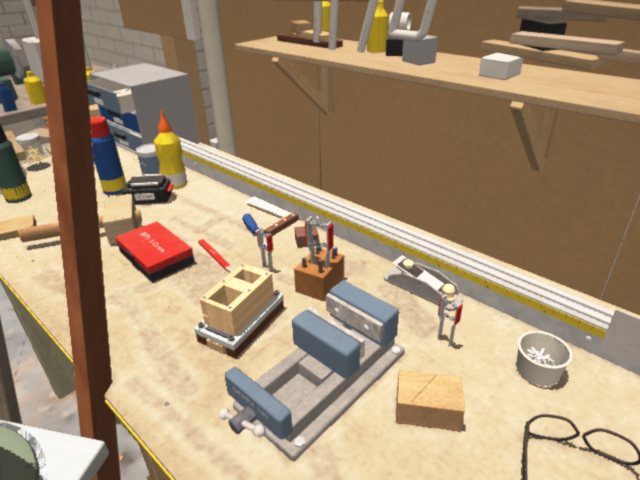

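View pics/top0.png

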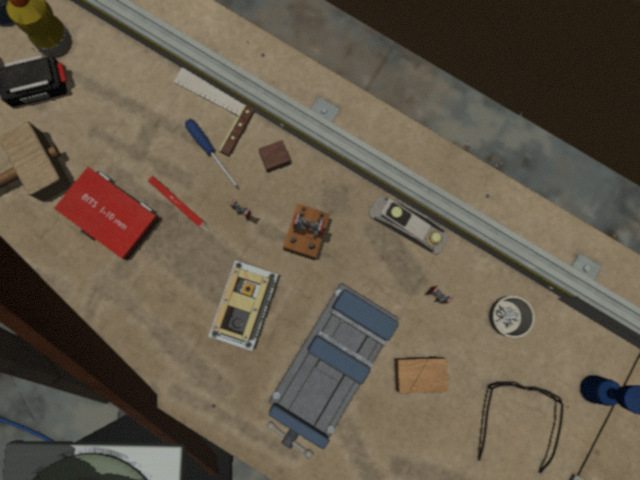

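View pics/wrist0.png

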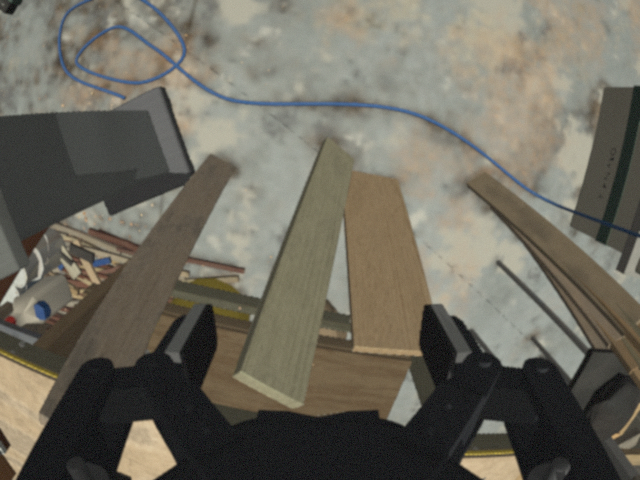

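Run:
```python
from h import *
for c in ['scene','top']:
    for n in ['tongs_handle','tongs','slot','jig','seat_a','well_b','bush_head']:
        for f in ['tip_of']:
            try: r=getattr(finder,f)(c,n); print(c,n,f,[(np.round(d['xy'],1).tolist(),round(float(d['conf']),2)) for d in r[:4]])
            except Exception as e: print(c,n,f,e)
print(sensors.get_state()['time_s'])
```

```text
scene tongs_handle tip_of [([266.2, 238.3], 0.91), ([451.0, 308.2], 0.68), ([318.0, 235.3], 0.6), ([238.5, 322.8], 0.44)]
scene tongs tip_of [([441.4, 341.9], 0.83), ([268.9, 269.4], 0.79)]
scene slot tip_of [([315.3, 261.1], 0.77)]
scene jig tip_of [([418.3, 292.2], 0.73), ([242.1, 326.2], 0.65)]
scene seat_a tip_of [([252.0, 298.6], 0.8)]
scene well_b tip_of [([248.8, 298.8], 0.61), ([232.4, 322.0], 0.56)]
scene bush_head tip_of []
top tongs_handle tip_of [([311.3, 224.5], 0.79), ([240.9, 210.1], 0.75), ([442.9, 294.5], 0.56)]
top tongs tip_of [([307.2, 232.5], 0.6), ([431.4, 294.6], 0.6), ([305.5, 222.6], 0.6), ([242.2, 217.4], 0.47)]
top slot tip_of []
top jig tip_of [([243.9, 301.8], 0.84)]
top seat_a tip_of [([240.1, 320.8], 0.7), ([245.8, 288.0], 0.69), ([250.3, 288.0], 0.62)]
top well_b tip_of [([238.5, 319.4], 0.9)]
top bush_head tip_of [([249.9, 286.1], 0.7), ([247.3, 290.2], 0.66)]
0.85
```

Run:
```python
import cv2,numpy as np
s=cv2.imread('pics/scene0.png');t=cv2.imread('pics/top0.png')
a=cv2.resize(s[195:350,190:370],None,fx=4,fy=4,interpolation=cv2.INTER_CUBIC)[:600]
cv2.imwrite('pics/scene0c.png',a)
b=cv2.resize(t[180:360,195:345],None,fx=4,fy=4,interpolation=cv2.INTER_CUBIC)
cv2.imwrite('pics/top0c.png',b[:600]);cv2.imwrite('pics/top0d.png',cv2.resize(t[255:355,200:290],None,fx=6,fy=6,interpolation=cv2.INTER_CUBIC))
```

```text
(no output)
```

View pics/scene0c.png

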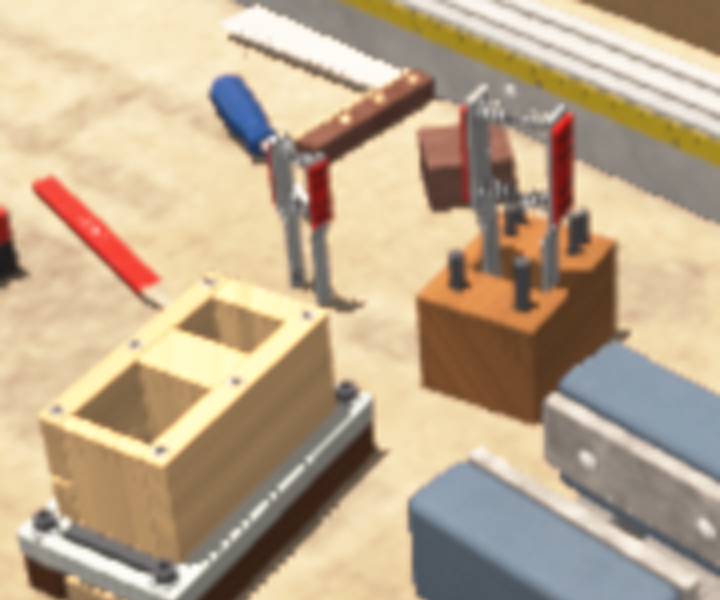

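View pics/top0c.png

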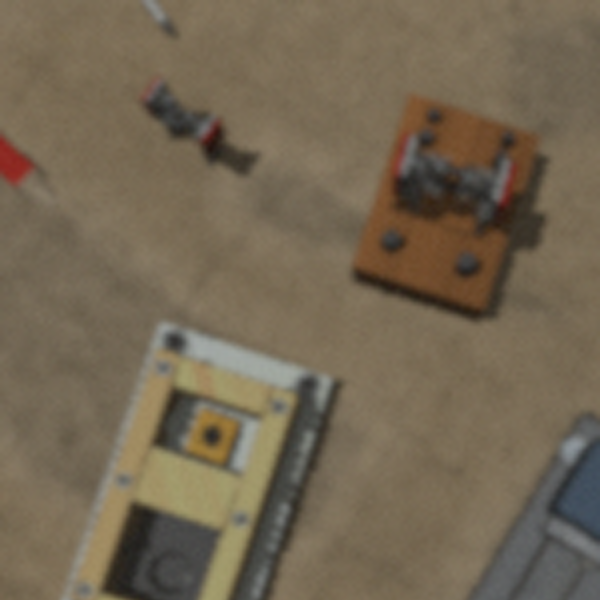

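View pics/top0d.png

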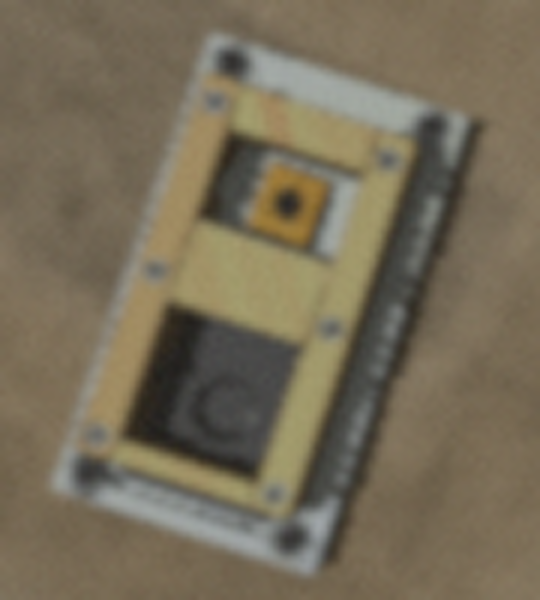

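```bash
cat >> h.py <<'E'
def proj(cam,X,p=None):
    p=p or viewer.camera_params(cam); X=np.atleast_2d(X); c=X@p['R'].T+p['t']; K=p['intrinsics']
    if cam=='wrist':
        rr=np.linalg.norm(c[:,:2],axis=1); th=np.arctan2(rr,c[:,2]); s=th/np.maximum(rr,1e-12)
        u=c[:,:2]*s[:,None]
    else: u=c[:,:2]/c[:,2:]
    return np.c_[K[0,0]*u[:,0]+K[0,2],K[1,1]*u[:,1]+K[1,2]]
def ray(cam,px,p=None):
    p=p or viewer.camera_params(cam); K=p['intrinsics']; px=np.atleast_2d(px)
    u=np.c_[(px[:,0]-K[0,2])/K[0,0],(px[:,1]-K[1,2])/K[1,1]]
    if cam=='wrist':
        r=np.linalg.norm(u,axis=1); d=np.c_[u*(np.sin(r)/np.maximum(r,1e-12))[:,None],np.cos(r)]
    else: d=np.c_[u,np.ones(len(u))]
    R_=np.array(p['R']); return -R_.T@p['t'], d@R_
def atz(cam,px,z,p=None):
    o,d=ray(cam,px,p); return o+d*((z-o[2])/d[:,2])[:,None]
def rel(target,yaw_tool=None):
    "tool-frame shift to reach world target; and yaw error"
    s=sensors.get_state(); r=R.from_quat(s['tool_rot']); return r.inv().apply(np.array(target)-s['ee_pos'])
E
python3 - <<'E'
from h import *
c=np.array([[205,75],[412,140],[287,515],[80,450]])/6+[200,255]
w=atz('top',c,.089); print('rim',w.round(4)); print(np.linalg.norm(np.diff(w,axis=0),axis=1), w.mean(0))
print('screws',atz('top',np.array([[214,101],[387,159],[274,494],[95,433]])/6+[200,255],.089).round(4))
b=np.array([[410,95],[537,135],[482,318],[353,272]])/4+[195,180]
w=atz('top',b,.056); print('block',w.round(4),np.linalg.norm(np.diff(w,axis=0),axis=1), w.mean(0))
print('bush',atz('top',np.array([[288,205]])/6+[200,255],.047))
print('holeb',atz('top',np.array([[230,405]])/6+[200,255],.033))
p=viewer.camera_params('wrist'); s=sensors.get_state(); r=R.from_quat(s['tool_rot'])
print('cam in tool', r.inv().apply(-p['R'].T@p['t']-s['ee_pos']), 'axis in tool',r.inv().apply(p['R'][2]),'tool axes',r.as_matrix())
E
```

```text
rim [[ 0.472  -0.25    0.089 ]
 [ 0.4547 -0.3114  0.089 ]
 [ 0.3451 -0.2794  0.089 ]
 [ 0.3621 -0.219   0.089 ]]
[0.06383233 0.11414255 0.06281525] [ 0.40849514 -0.26494878  0.089     ]
screws [[ 0.4644 -0.253   0.089 ]
 [ 0.4489 -0.3043  0.089 ]
 [ 0.351  -0.2754  0.089 ]
 [ 0.3671 -0.223   0.089 ]]
block [[ 0.5973 -0.3581  0.056 ]
 [ 0.5804 -0.4176  0.056 ]
 [ 0.4943 -0.3943  0.056 ]
 [ 0.5136 -0.3346  0.056 ]] [0.06180985 0.08922287 0.06284182] [ 0.54639548 -0.37616051  0.056     ]
bush [[ 0.43689593 -0.27262958  0.047     ]]
holeb [[ 0.37606257 -0.25645263  0.033     ]]
cam in tool [ 7.87936407e-02  7.23436291e-05 -1.43204032e-01] axis in tool [-3.09824498e-01  3.05854031e-04  9.50793714e-01] tool axes [[-9.50240045e-01  3.11518629e-01  1.46348993e-05]
 [ 3.11518628e-01  9.50240045e-01 -4.09224160e-05]
 [-2.66547622e-05 -3.43270747e-05 -9.99999999e-01]]
```

Run:
```python
from h import *
for c in ['scene','top']:
    p=viewer.camera_params(c); print(c,'pos',(-p['R'].T@p['t']).round(3))
    for X in [(0,0,0),(0,0,.3),(.195,.594,.23),(.1,.3,.4),(.5,.3,.25),(.6,0,.25),(0.3,.3,0),(.4,.2,0),(.2,0,0)]: print(X,proj(c,X,p).round(0), (np.array(X)@p['R'].T+p['t'])[2].round(2))
print('bench edge pts top z0',atz('top',[[0,240],[200,435],[640,360],[0,380]],0).round(3))
```

```text
scene pos [-0.174 -0.556  0.58 ]
(0, 0, 0) [[-90. 524.]] 0.56
(0, 0, 0.3) [[-261.  343.]] 0.4
(0.195, 0.594, 0.23) [[-357.  229.]] 0.71
(0.1, 0.3, 0.4) [[-419.  163.]] 0.49
(0.5, 0.3, 0.25) [[-34. 154.]] 0.9
(0.6, 0, 0.25) [[135. 144.]] 0.92
(0.3, 0.3, 0) [[-68. 322.]] 0.87
(0.4, 0.2, 0) [[ 19. 295.]] 0.93
(0.2, 0, 0) [[ 32. 391.]] 0.73
top pos [ 0.378 -0.356  1.115]
(0, 0, 0) [[ 87. 531.]] 1.04
(0, 0, 0.3) [[  4. 614.]] 0.74
(0.195, 0.594, 0.23) [[-385.  436.]] 0.82
(0.1, 0.3, 0.4) [[-304.  559.]] 0.65
(0.5, 0.3, 0.25) [[-152.  227.]] 0.85
(0.6, 0, 0.25) [[ 61. 168.]] 0.88
(0.3, 0.3, 0) [[-65. 356.]] 1.07
(0.4, 0.2, 0) [[ -4. 303.]] 1.09
(0.2, 0, 0) [[ 96. 415.]] 1.07
bench edge pts top z0 [[ 0.519  0.205  0.   ]
 [ 0.169 -0.192  0.   ]
 [ 0.325 -1.026  0.   ]
 [ 0.259  0.179  0.   ]]
```

Run:
```python
import cv2,numpy as np
s=cv2.imread('pics/scene0.png');t=cv2.imread('pics/top0.png')
a=cv2.resize(s[:,0:200],(250,600)); b=cv2.resize(t[220:480,0:240],(550,600))
a=cv2.convertScaleAbs(np.hstack([a,b]),alpha=1.8)
cv2.imwrite('pics/post.png',a)
```

```text
(no output)
```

View pics/post.png

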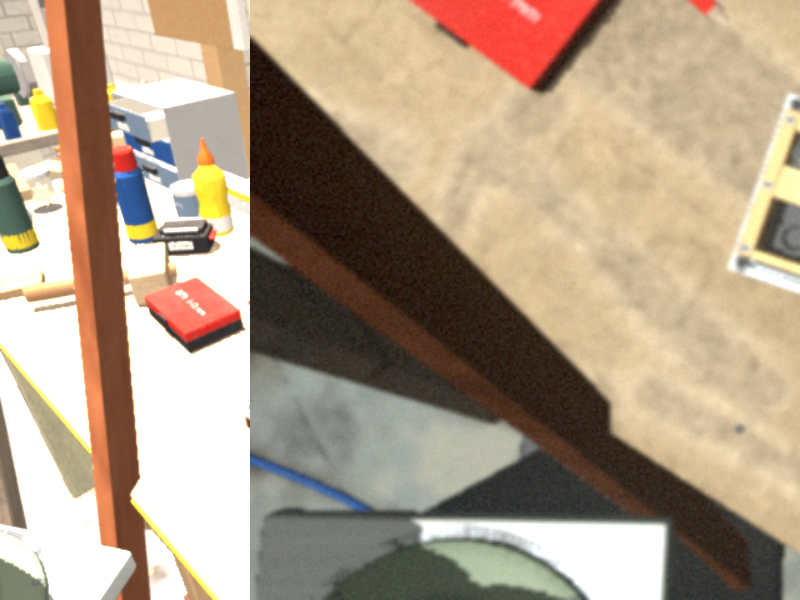

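Run:
```python
from h import *
o1,d1=ray('scene',[[57,0],[98,480]]);o2,d2=ray('top',[[0,276],[183,436]])
n1=np.cross(*d1);n2=np.cross(*d2);d=np.cross(n1,n2);d/=np.linalg.norm(d)
A=np.array([n1,n2,d]);x=np.linalg.solve(A,[n1@o1,n2@o2,0]);print(x,d)
for z in [-.3,0,.1,.2,.3,.4,.5,.6,.8]: 
    X=x+d*((z-x[2])/d[2]);print(z,X.round(3),proj('scene',X).round(),proj('top',X).round())
```

```text
[ 0.20856841 -0.08017826 -0.0685316 ] [0.31299126 0.00239456 0.94975299]
-0.3 [ 0.132 -0.081 -0.3  ] [[104. 546.]] [[171. 426.]]
0 [ 0.231 -0.08   0.   ] [[ 90. 384.]] [[141. 399.]]
0.1 [ 0.264 -0.08   0.1  ] [[ 85. 322.]] [[127. 387.]]
0.2 [ 0.297 -0.08   0.2  ] [[ 79. 256.]] [[109. 372.]]
0.3 [ 0.33  -0.079  0.3  ] [[ 73. 184.]] [[ 88. 353.]]
0.4 [ 0.363 -0.079  0.4  ] [[ 66. 106.]] [[ 61. 329.]]
0.5 [ 0.396 -0.079  0.5  ] [[59. 21.]] [[ 25. 298.]]
0.6 [ 0.429 -0.078  0.6  ] [[ 51. -71.]] [[-23. 256.]]
0.8 [ 0.495 -0.078  0.8  ] [[  33. -283.]] [[-207.   95.]]
```

Call:
apply_moves([
  {"translation":[0,-0.02,-0.04],"rotation":[0,0,0]},
  {"translation":[0,-0.02,-0.04],"rotation":[0,0,0]},
  {"translation":[0,-0.02,-0.02],"rotation":[8,0,0]},
  {"translation":[0,0,0],"rotation":[8,0,0]},
  {"translation":[0,0,0],"rotation":[8,0,0]},
  {"translation":[0,0,0],"rotation":[8,0,0]},
  {"translation":[0,0,0],"rotation":[8,0,0]},
  {"translation":[0,0,0],"rotation":[0,0,0]},
])

```text
time_s: 1.65
ee_pos: [0.1734, 0.5264, 0.3282]
tool_rot: [0.149, 0.935, -0.316, -0.051]
force: [-0.3, -0.4, 0.4]
width: 0.0857
```

Run:
```python
from h import *
s=sensors.get_state(); print({k:np.round(v,3).tolist() for k,v in s.items()})
snap('wrist','wrist1.png'); 
for z in [0,.1,.2,.3,.4,.5,.6]: print(z,proj('wrist',[.231+.33*z,-.08,z]).round())
```

```text
{'time_s': 1.65, 'q': [-1.41, 0.729, 0.155, 1.165, -0.113, 1.908, -0.006], 'joint_vel': [0.059, -0.015, -0.174, -0.047, 0.057, -0.001, -0.069], 'joint_torque': [-2.288, -109.743, 13.188, -39.39, -1.789, 5.0, 1.997], 'ee_pos': [0.173, 0.526, 0.328], 'tool_rot': [0.149, 0.935, -0.316, -0.051], 'force': [-0.348, -0.425, 0.387], 'wrist_torque': [0.632, -0.169, -0.073], 'width': 0.086}
0 [[208. 271.]]
0.1 [[175. 300.]]
0.2 [[140. 332.]]
0.3 [[103. 367.]]
0.4 [[ 66. 403.]]
0.5 [[ 30. 440.]]
0.6 [[ -5. 475.]]
```

View pics/wrist1.png

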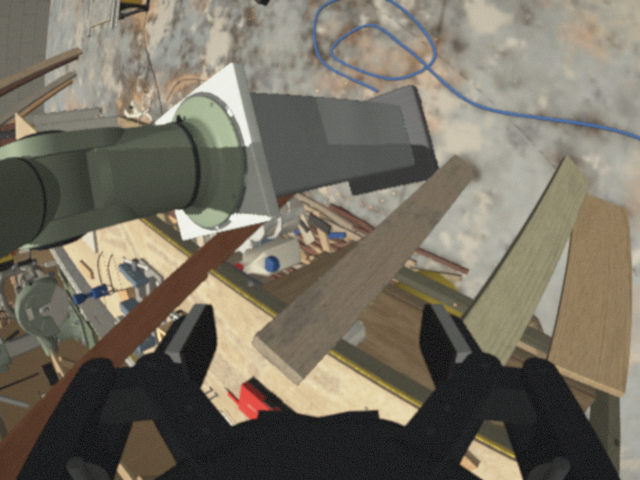

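```bash
cat > fk.py <<'E'
import numpy as np
from scipy.spatial.transform import Rotation as R
from scipy.optimize import least_squares
def fk(q,P,sg,links=False):
    # alternating z,y,z,y,z,y,z ; signs sg (7), offsets for q1, q7
    hs,L1,L2,L3,b0,b7,e=P
    a=np.array(q)*sg
    r0=R.from_euler('z',a[0]+b0); r1=r0*R.from_euler('y',a[1]); r2=r1*R.from_euler('z',a[2]);
    sh=np.array([0,0,hs]); el=sh+r2.apply([e,0,L1])
    r4=r2*R.from_euler('y',a[3]); r5=r4*R.from_euler('z',a[4]); wr=el+r5.apply([0,0,0])+r4.apply([-e,0,L2])
    r6=r5*R.from_euler('y',a[5]); r7=r6*R.from_euler('z',a[6]+b7); t=wr+r7.apply([0,0,L3])
    return (sh,el,wr,t,r7) if links else (t,r7)
E
python3 - <<'E'
from fk import *
import itertools
D=[([-1.32419785,0.52186997,-0.03629434,1.59985074,0.02117798,1.02109375,-0.11284838],[0.19466859,0.59365745,0.23087218],[1.57787732e-01,9.87472965e-01,-4.16971021e-04,-3.97556392e-05]),
([-1.41, 0.729, 0.155, 1.165, -0.113, 1.908, -0.006],[0.173,0.526,0.328],[0.149, 0.935, -0.316, -0.051])]
best=[]
for s1,s3,s5,s7 in itertools.product([1,-1],repeat=4):
    sg=np.array([s1,1,s3,1,s5,1,s7])
    def f(P):
        o=[]
        for q,p,w in D:
            t,r=fk(q,P,sg); o+=list(t-p)+list(.3*(R.from_quat(w).inv()*r).as_rotvec())
        return np.array(o)
    for b0 in [0,1.57,3.14,-1.57]:
      for b7 in [0,1.57,3.14,-1.57]:
        s=least_squares(f,[.3,.4,.4,.2,b0,b7,0]); best.append((s.cost,(s1,s3,s5,s7),s.x.round(3)))
best.sort(key=lambda b:b[0])
for b in best[:8]: print(b)
E
```

```text
(np.float64(0.00015054790107380325), (-1, -1, -1, -1), array([ 0.359,  0.437,  0.432,  0.291, -0.09 , -4.793,  0.028]))
(np.float64(0.00015054790107380374), (-1, -1, -1, -1), array([ 0.359,  0.437,  0.432,  0.291, -0.09 ,  1.49 ,  0.028]))
(np.float64(0.00015054790107380385), (-1, -1, -1, -1), array([ 0.359,  0.437,  0.432,  0.291, -0.09 ,  1.49 ,  0.028]))
(np.float64(0.00015054790107380426), (-1, -1, -1, -1), array([ 0.359,  0.437,  0.432,  0.291, -0.09 ,  1.49 ,  0.028]))
(np.float64(0.00015054790107380464), (-1, -1, -1, -1), array([ 0.359,  0.437,  0.432,  0.291, -0.09 ,  1.49 ,  0.028]))
(np.float64(0.00015054790107380501), (-1, -1, -1, -1), array([ 0.359,  0.437,  0.432,  0.291, -0.09 ,  1.49 ,  0.028]))
(np.float64(0.00015054790107380586), (-1, -1, -1, -1), array([ 0.359,  0.437,  0.432,  0.291, -0.09 ,  1.49 ,  0.028]))
(np.float64(0.00015054790107380664), (-1, -1, -1, -1), array([ 0.359,  0.437,  0.432,  0.291, -0.09 ,  1.49 ,  0.028]))
```

```bash
cat >> h.py <<'E'
def Rtool(yaw_y,tilt_ax=None,tilt=0):
    "tool pointing down, tool y at world angle yaw_y (rad); then tilt (rotvec world)"
    y=np.array([np.cos(yaw_y),np.sin(yaw_y),0]); z=np.array([0,0,-1.]); x=np.cross(y,z)
    r=R.from_matrix(np.c_[x,y,z])
    if tilt_ax is not None: r=R.from_rotvec(np.array(tilt_ax)*tilt)*r
    return r
def rows(p,r,n=None,s=None,maxd=.045,maxa=8.3,show=True):
    s=s or sensors.get_state(); r0=R.from_quat(s['tool_rot']); p0=s['ee_pos']
    rv=(r0.inv()*r).as_rotvec(degrees=True); d=np.array(p)-p0
    n=n or int(max(np.ceil(np.linalg.norm(d)/maxd),np.ceil(np.linalg.norm(rv)/maxa),1))
    out=[]; 
    for i in range(n):
        ri=r0*R.from_rotvec(rv*i/n,degrees=True)
        out.append((ri.inv().apply(d/n).round(4).tolist(),(rv/n).round(2).tolist()))
    if show:
        print('n',n,'world d',d.round(4),'rot',rv.round(2))
        for o in out: print(o)
    return out
def st():
    s=sensors.get_state(); r=R.from_quat(s['tool_rot']).as_matrix()
    print('t',round(s['time_s'],2),'p',s['ee_pos'].round(4),'yaw_y',np.degrees(np.arctan2(r[1,1],r[0,1])).round(2),'z',r[:,2].round(4),'q',s['q'].round(3).tolist(),'F',s['force'].round(2),'T',s['wrist_torque'].round(2),'w',round(s['width'],4),'tau',s['joint_torque'].round(1).tolist())
    return s
E
python3 - <<'E'
from h import *
st()
th=1.256; rad=np.array([np.cos(th),np.sin(th),0]);tan=np.array([-np.sin(th),np.cos(th),0])
# tilt so z gets -radial component: rotate about tool x=tan by +
r=Rtool(th); r=r*R.from_rotvec([.2,0,0]); print(r.as_matrix()[:,2], 'rad',rad)
rows(rad*.24+[0,0,.34],r)
E
```

```text
t 1.7 p [0.1727 0.527  0.329 ] yaw_y 72.05 z [-0.1888 -0.5743 -0.7966] q [-1.408, 0.727, 0.148, 1.165, -0.111, 1.906, -0.009] F [-0.23  0.33 -0.24] T [ 0.61 -0.17 -0.06] w 0.0856 tau [-0.0, -108.9, 12.4, -38.0, -0.7, 4.1, 1.0]
[-0.06151256 -0.18890661 -0.98006658] rad [0.30962281 0.95085946 0.        ]
n 7 world d [-0.0984 -0.2988  0.011 ] rot [-25.74  -0.11   0.05]
([0.0001, -0.0367, 0.0259], [-3.68, -0.02, 0.01])
([0.0002, -0.0383, 0.0235], [-3.68, -0.02, 0.01])
([0.0002, -0.0398, 0.021], [-3.68, -0.02, 0.01])
([0.0002, -0.041, 0.0184], [-3.68, -0.02, 0.01])
([0.0002, -0.0421, 0.0157], [-3.68, -0.02, 0.01])
([0.0002, -0.043, 0.013], [-3.68, -0.02, 0.01])
([0.0002, -0.0438, 0.0102], [-3.68, -0.02, 0.01])
```

Run:
```python
from h import *
p0={'intrinsics':np.array([[371.648,0,317.812],[0,371.648,236.897],[0,0,1]]),'R':np.array([[.312,.95,-.001],[.904,-.296,.31],[.294,-.097,-.951]]),'t':np.array([-.625,-.041,.38])}
def tri(a,b):
    o1,d1=ray('wrist',[a],p0);o2,d2=ray('wrist',[b]);d1=d1[0]/np.linalg.norm(d1);d2=d2[0]/np.linalg.norm(d2)
    A=np.c_[d1,-d2];s=np.linalg.lstsq(A,o2-o1,rcond=None)[0];print((o1+d1*s[0]).round(3),(o2+d2*s[1]).round(3))
print('grey far end top-right');tri((237,167),(478,170))
print('grey near end left');tri((40,415),(255,342))
print('olive far');tri((325,138),(565,157)); 
print('tan far');tri((398,178),(628,210))
print('tan near right');tri((418,355),(622,395))
for X in [(.14,.43,.33),(.1,.3,.34),(.074,.228,.34),(.2,.1,.34)]: print(X,proj('wrist',X))
```

```text
grey far end top-right
[ 0.153  0.449 -0.305] [ 0.154  0.45  -0.306]
grey near end left
[0.325 0.161 0.107] [0.331 0.164 0.106]
olive far
[ 0.233  0.624 -1.79 ] [ 0.232  0.624 -1.79 ]
tan far
[ 0.431  0.85  -1.066] [ 0.431  0.85  -1.066]
tan near right
[0.338 0.642 0.106] [0.361 0.675 0.128]
(0.14, 0.43, 0.33) [[184.49385417 254.14008249]]
(0.1, 0.3, 0.34) [[ 96.40687103 225.20458085]]
(0.074, 0.228, 0.34) [[ 73.521739   211.22820412]]
(0.2, 0.1, 0.34) [[ 81.27250168 316.71559997]]
```

Call:
apply_moves([
  {"translation":[0,-0.037,0.026],"rotation":[-3.7,0,0]},
  {"translation":[0,-0.038,0.023],"rotation":[-3.7,0,0]},
  {"translation":[0,-0.04,0.021],"rotation":[-3.7,0,0]},
  {"translation":[0,-0.041,0.018],"rotation":[-3.7,0,0]},
])

```text
time_s: 2.1
ee_pos: [0.1171, 0.3632, 0.3322]
tool_rot: [0.15, 0.97, -0.189, -0.029]
force: [0.5, 1.4, 2.5]
width: 0.0856
```

Run:
```python
from h import *
st()
```

```text
t 2.1 p [0.1171 0.3632 0.3322] yaw_y 72.39 z [-0.1127 -0.357  -0.9273] q [-1.482, 0.247, 0.128, 1.818, -0.064, 1.461, -0.069] F [0.53 1.43 2.47] T [ 0.37 -0.16  0.  ] w 0.0856 tau [4.6, -40.4, 4.0, -41.3, -0.4, 4.7, 1.0]
```

Run:
```python
from h import *
th=1.256; rad=np.array([np.cos(th),np.sin(th),0])
rows(rad*.205+[0,0,.305],Rtool(th)*R.from_rotvec([.3,0,0]))
```

```text
n 4 world d [-0.0536 -0.1682 -0.0272] rot [-4.8   0.18  0.41]
([0.0001, -0.0384, 0.0228], [-1.2, 0.04, 0.1])
([-0.0, -0.0389, 0.022], [-1.2, 0.04, 0.1])
([-0.0001, -0.0393, 0.0212], [-1.2, 0.04, 0.1])
([-0.0002, -0.0397, 0.0204], [-1.2, 0.04, 0.1])
```

Call:
apply_moves([
  {"translation":[0,-0.038,0.023],"rotation":[-1.2,0,0]},
  {"translation":[0,-0.039,0.022],"rotation":[-1.2,0,0]},
  {"translation":[0,-0.039,0.021],"rotation":[-1.2,0,0]},
  {"translation":[0,-0.039,0.02],"rotation":[-1.2,0,0]},
  {"translation":[0,0,0],"rotation":[0,0,0]},
], grip=1.0)

```text
time_s: 2.6
ee_pos: [0.0618, 0.1859, 0.3043]
tool_rot: [0.147, 0.981, -0.129, -0.016]
force: [0.5, 1.5, 0.7]
width: 0.012
```

Run:
```python
from h import *
s=st()
from fk import *
P=[.359,.437,.432,.291,-.09,1.49,.028]
for x in fk(s['q'],P,np.array([-1,1,-1,1,-1,1,-1]),True)[:4]: print(x.round(3))
# arc step
th=np.arctan2(s['ee_pos'][1],s['ee_pos'][0]); r=R.from_quat(s['tool_rot']); print('r',np.hypot(*s['ee_pos'][:2]))
dr=np.radians(-8); p=s['ee_pos']; Q=R.from_euler('z',dr)
print('arc step tool:',r.inv().apply(Q.apply(p)-p).round(4), (r.inv()*Q*r).as_rotvec(degrees=True).round(2))
```

```text
t 2.6 p [0.0618 0.1859 0.3043] yaw_y 72.95 z [-0.0692 -0.2481 -0.9663] q [-1.543, -0.162, 0.057, 2.288, -0.041, 1.272, -0.197] F [0.49 1.47 0.66] T [ 0.34 -0.1   0.06] w 0.012 tau [-0.2, -23.6, -1.3, -30.5, -0.5, 1.4, -0.7]
[0.    0.    0.359]
[-0.003 -0.043  0.795]
[0.061 0.334 0.591]
[0.034 0.264 0.31 ]
r 0.19588958905414441
arc step tool: [-0.0272 -0.0025  0.0008] [0.05 2.06 7.73]
```

```bash
cat > fit.py <<'E'
from h import *
import sys, json
from scipy.optimize import least_squares
D=[([-1.32419785,0.52186997,-0.03629434,1.59985074,0.02117798,1.02109375,-0.11284838],[0.19466859,0.59365745,0.23087218],[1.57787732e-01,9.87472965e-01,-4.16971021e-04,-3.97556392e-05]),
([-1.408, 0.727, 0.148, 1.165, -0.111, 1.906, -0.009],[0.1727,0.5270,0.3290],None),
([-1.482, 0.247, 0.128, 1.818, -0.064, 1.461, -0.069],[.1171,.3632,.3322],[0.15, 0.97, -0.189, -0.029]),
([-1.543, -0.162, 0.057, 2.288, -0.041, 1.272, -0.197],[.0618,.1859,.3043],[0.147, 0.981, -0.129, -0.016])]
SG=np.array([-1,1,-1,1,-1,1,-1])
def fk(q,P,links=False):
    hs,rs,L1,ex,ey,L2,fx,fy,L3,wx,wy,b0,b7=P; a=np.array(q)*SG
    r=R.from_euler('z',a[0]+b0); pts=[]
    p=r.apply([rs,0,0])+[0,0,hs]; pts.append(p)
    r=r*R.from_euler('yz',[0,0]) ; r=r*R.from_rotvec([0,a[1],0])*R.from_rotvec([0,0,a[2]])
    p=p+r.apply([ex,ey,L1]); pts.append(p)
    r=r*R.from_rotvec([0,a[3],0])*R.from_rotvec([0,0,a[4]])
    p=p+r.apply([fx,fy,L2]); pts.append(p)
    r=r*R.from_rotvec([0,a[5],0])
    p=p+r.apply([wx,wy,L3]); pts.append(p)
    r=r*R.from_rotvec([0,0,a[6]+b7])
    return (pts,r) if links else (p,r)
def res(P):
    o=[]
    for q,p,w in D:
        t,r=fk(q,P); o+=list(t-p)
        if w is not None: o+=list(.2*(R.from_quat(np.array(w)/np.linalg.norm(w)).inv()*r).as_rotvec())
    return np.r_[o, .003*(np.array(P)[[1,3,4,6,7,9,10]])]
s=least_squares(res,[.36,0,.43,0,0,.43,0,0,.29,0,0,-.05,1.5]); P=s.x
if __name__=='__main__':
    print(s.cost,P.round(3)); print(res(P)[:24].round(3))
    q=sensors.get_state()['q']
    for x in fk(q,P,True)[0]: print(x.round(3))
E
python3 fit.py
```

```text
3.3518121981660217e-07 [ 3.20e-01 -1.00e-03  5.30e-01 -0.00e+00 -1.11e-01  4.14e-01  6.00e-03
  2.60e-02  3.25e-01 -1.00e-02  2.60e-02 -1.00e-03  1.57e+00]
[-0.  0. -0.  0.  0.  0. -0.  0. -0.  0. -0.  0. -0.  0.  0. -0.  0. -0.
  0.  0. -0. -0. -0. -0.]
[-0.    -0.001  0.32 ]
[ 0.108 -0.096  0.842]
[0.109 0.254 0.619]
[0.062 0.186 0.304]
```

```bash
cat > clr.py <<'E'
from fit import *
pk=np.array([[.231+.3295*z,-.08,z] for z in np.linspace(0,1.2,240)])
def clear(q):
    pts,r=fk(q,P,True); out=[]
    pts=[np.array([0,0,.32])]+pts[1:]
    for a,b in zip(pts[:-1],pts[1:]):
        s=a+(b-a)*np.linspace(0,1,60)[:,None]; d=np.linalg.norm(s[:,None]-pk[None],axis=2); i=np.unravel_index(d.argmin(),d.shape); out.append((d.min().round(3),s[i[0]].round(2).tolist()))
    return out
if __name__=='__main__':
    q=np.array(sensors.get_state()['q'])
    for q1 in np.arange(q[0],1.2,.15):
        q[0]=q1; p=fk(q,P)[0]; print(round(q1,2),p.round(3),round(np.degrees(np.arctan2(p[1],p[0]))),clear(q))
E
python3 clr.py
```

```text
-1.54 [0.062 0.186 0.304] 72 [(np.float64(0.329), [0.0, 0.0, 0.32]), (np.float64(0.369), [0.11, -0.01, 0.79]), (np.float64(0.369), [0.06, 0.19, 0.3])]
-1.39 [0.089 0.175 0.304] 63 [(np.float64(0.329), [0.0, 0.0, 0.32]), (np.float64(0.363), [0.12, 0.04, 0.74]), (np.float64(0.344), [0.09, 0.18, 0.3])]
-1.24 [0.114 0.16  0.304] 55 [(np.float64(0.329), [0.0, 0.0, 0.32]), (np.float64(0.347), [0.14, 0.07, 0.71]), (np.float64(0.316), [0.11, 0.16, 0.3])]
-1.09 [0.137 0.141 0.304] 46 [(np.float64(0.329), [0.0, 0.0, 0.32]), (np.float64(0.325), [0.17, 0.1, 0.68]), (np.float64(0.288), [0.14, 0.14, 0.3])]
-0.94 [0.156 0.119 0.304] 37 [(np.float64(0.329), [0.0, 0.0, 0.32]), (np.float64(0.295), [0.21, 0.11, 0.65]), (np.float64(0.259), [0.16, 0.12, 0.3])]
-0.79 [0.172 0.094 0.304] 29 [(np.float64(0.329), [0.0, 0.0, 0.32]), (np.float64(0.258), [0.25, 0.11, 0.62]), (np.float64(0.231), [0.17, 0.09, 0.3])]
-0.64 [0.184 0.068 0.304] 20 [(np.float64(0.329), [0.0, 0.0, 0.32]), (np.float64(0.221), [0.27, 0.07, 0.62]), (np.float64(0.203), [0.18, 0.07, 0.3])]
-0.49 [0.192 0.039 0.304] 12 [(np.float64(0.329), 
[... 1094 characters left out ...]
np.float64(0.294), [0.16, -0.22, 0.62]), (np.float64(0.203), [0.13, -0.15, 0.3])]
0.71 [ 0.106 -0.165  0.304] -57 [(np.float64(0.329), [0.0, 0.0, 0.32]), (np.float64(0.334), [0.13, -0.24, 0.62]), (np.float64(0.23), [0.11, -0.17, 0.3])]
0.86 [ 0.08  -0.179  0.304] -66 [(np.float64(0.329), [0.0, 0.0, 0.32]), (np.float64(0.374), [0.09, -0.26, 0.62]), (np.float64(0.258), [0.08, -0.18, 0.3])]
1.01 [ 0.053 -0.189  0.304] -74 [(np.float64(0.329), [0.0, 0.0, 0.32]), (np.float64(0.412), [0.05, -0.27, 0.62]), (np.float64(0.286), [0.05, -0.19, 0.3])]
1.16 [ 0.024 -0.195  0.304] -83 [(np.float64(0.329), [0.0, 0.0, 0.32]), (np.float64(0.449), [0.01, -0.28, 0.62]), (np.float64(0.314), [0.02, -0.19, 0.3])]
```

```bash
cat > ik.py <<'E'
from clr import *
def ik(p,r,q0,w=.02):
    f=lambda q: np.r_[fk(q,P)[0]-p,.3*(r.inv()*fk(q,P)[1]).as_rotvec(),w*.05*np.array([q[2],q[4]])]
    s=least_squares(f,q0,bounds=([-2.91,-.3,-1.5,.17,-1.26,.16,-2.52],[2.91,2.13,1.42,2.43,4.41,1.93,2.52])); return s.x,np.abs(f(s.x)[:6]).max()
if __name__=='__main__':
    for name,p in [('slot',(.546,-.376,.13)),('sloth',(.546,-.376,.25)),('seata',(.437,-.272,.12)),('seatah',(.437,-.272,.24)),('b',(.376,-.256,.12)),('bh',(.376,-.256,.24))]:
        for yaw in (-105.7,74.3):
            q,e=ik(np.array(p),Rtool(np.radians(yaw)),[.4,.4,0,1.7,0,1.0,1.2 if yaw<0 else -1.8]); print(name,yaw,q.round(2),e.round(4),clear(q))
E
python3 ik.py
```

```text
slot -105.7 [ 0.51  0.7   0.    1.58 -0.    0.87 -1.33] 0.0 [(np.float64(0.27), [0.16, -0.18, 0.6]), (np.float64(0.248), [0.35, -0.31, 0.63]), (np.float64(0.342), [0.52, -0.39, 0.45])]
slot 74.3 [ 0.87  0.64 -0.23  2.11 -1.26  0.16 -2.52] 0.1552 [(np.float64(0.32), [0.03, -0.08, 0.42]), (np.float64(0.313), [0.29, -0.38, 0.41]), (np.float64(0.316), [0.32, -0.39, 0.35])]
sloth -105.7 [ 0.51  0.57  0.    1.47 -0.    1.1  -1.33] 0.0 [(np.float64(0.3), [0.11, -0.13, 0.57]), (np.float64(0.251), [0.35, -0.31, 0.68]), (np.float64(0.329), [0.52, -0.39, 0.57])]
sloth 74.3 [-0.    1.07  1.42  1.91 -1.26  1.42 -2.52] 0.1891 [(np.float64(0.076), [0.41, -0.02, 0.67]), (np.float64(0.045), [0.4, -0.08, 0.65]), (np.float64(0.32), [0.39, -0.4, 0.37])]
seata -105.7 [ 0.44  0.52  0.    1.99 -0.    0.64 -1.4 ] 0.0 [(np.float64(0.303), [0.11, -0.13, 0.6]), (np.float64(0.196), [0.36, -0.27, 0.53]), (np.float64(0.215), [0.42, -0.29, 0.44])]
seata 74.3 [-0.05  1.22  1.42  2.16 -1.26  1.5  -2.52] 0.1291 [(np.float64(0.084), [0.42, 0.0, 0.58]), (np.float64(0.002), [0.42, -0.08, 0.57]), (np.float64(0.218), [0.3
[... 418 characters left out ...]
  2.14 -0.    0.56 -1.38] 0.0 [(np.float64(0.322), [0.05, -0.07, 0.48]), (np.float64(0.195), [0.34, -0.27, 0.47]), (np.float64(0.189), [0.36, -0.27, 0.31])]
b 74.3 [-0.04  1.2   1.42  2.27 -1.26  1.45 -2.52] 0.1 [(np.float64(0.083), [0.43, 0.0, 0.6]), (np.float64(0.016), [0.41, -0.08, 0.58]), (np.float64(0.196), [0.29, -0.28, 0.15])]
bh -105.7 [ 0.47  0.24  0.    2.02 -0.    0.88 -1.38] 0.0 [(np.float64(0.329), [0.0, 0.0, 0.32]), (np.float64(0.204), [0.35, -0.27, 0.57]), (np.float64(0.184), [0.37, -0.26, 0.33])]
bh 74.3 [-0.07  0.97  1.42  2.3  -1.26  1.33 -2.52] 0.1045 [(np.float64(0.125), [0.37, 0.01, 0.71]), (np.float64(0.108), [0.34, -0.05, 0.67]), (np.float64(0.206), [0.3, -0.29, 0.2])]
```

Call:
apply_moves([
  {"translation":[-0.027,-0.0025,0.001],"rotation":[0,2,7.7]},
  {"translation":[-0.027,-0.0025,0.001],"rotation":[0,2,7.7]},
  {"translation":[-0.027,-0.0025,0.001],"rotation":[0,2,7.7]},
  {"translation":[-0.027,-0.0025,0.001],"rotation":[0,2,7.7]},
  {"translation":[-0.027,-0.0025,0.001],"rotation":[0,2,7.7]},
  {"translation":[-0.027,-0.0025,0.001],"rotation":[0,2,7.7]},
])

```text
time_s: 3.2
ee_pos: [0.1833, 0.0788, 0.3065]
tool_rot: [0.536, 0.838, -0.089, -0.059]
force: [1.2, 0.3, 0.2]
width: 0.0001
```

Run:
```python
from clr import *
s=st(); print(clear(s['q']),fk(s['q'],P)[0], np.degrees(np.arctan2(s['ee_pos'][1],s['ee_pos'][0])),np.hypot(*s['ee_pos'][:2]))
r=R.from_quat(s['tool_rot']);p=s['ee_pos']; Q=R.from_euler('z',np.radians(-8))
print('arc step tool:',r.inv().apply(Q.apply(p)-p).round(4), (r.inv()*Q*r).as_rotvec(degrees=True).round(2))
```

```text
t 3.2 p [0.1833 0.0788 0.3065] yaw_y 24.81 z [-0.1947 -0.0859 -0.9771] q [-1.158, -0.256, 0.422, 2.309, 0.034, 1.27, -0.339] F [1.23 0.32 0.24] T [ 0.12 -0.25 -0.02] w 0.0001 tau [-9.3, -2.6, -8.3, -35.4, -0.9, 1.3, 0.8]
[(np.float64(0.329), [0.0, 0.0, 0.32]), (np.float64(0.232), [0.25, 0.07, 0.62]), (np.float64(0.21), [0.18, 0.07, 0.3])] [0.17784144 0.07178697 0.30120773] 23.259419465840526 0.19950446809568984
arc step tool: [-0.0277 -0.0026  0.0005] [-0.03  1.7   7.82]
```

Call:
apply_moves([
  {"translation":[-0.027,-0.0025,0.001],"rotation":[0,1.8,7.8]},
  {"translation":[-0.027,-0.0025,0.001],"rotation":[0,1.8,7.8]},
  {"translation":[-0.027,-0.0025,0.001],"rotation":[0,1.8,7.8]},
])

```text
time_s: 3.5
ee_pos: [0.2017, -0.003, 0.3062]
tool_rot: [0.703, 0.704, -0.065, -0.075]
force: [1.3, 0.5, -0.1]
width: 0.0002
```

Run:
```python
from clr import *
s=st(); print(clear(s['q']),fk(s['q'],P)[0], np.degrees(np.arctan2(s['ee_pos'][1],s['ee_pos'][0])),np.hypot(*s['ee_pos'][:2]))
r=R.from_quat(s['tool_rot']);p=s['ee_pos']; Q=R.from_euler('z',np.radians(-8))
print('arc step tool:',r.inv().apply(Q.apply(p)-p).round(4), (r.inv()*Q*r).as_rotvec(degrees=True).round(2))
```

```text
t 3.5 p [ 0.2017 -0.003   0.3062] yaw_y 0.19 z [-0.1967  0.0134 -0.9804] q [-0.847, -0.294, 0.505, 2.315, 0.059, 1.266, -0.393] F [ 1.28  0.46 -0.08] T [ 0.02 -0.3  -0.06] w 0.0002 tau [-18.6, 0.8, -5.7, -35.8, -0.4, 1.4, -0.2]
[(np.float64(0.329), [0.0, 0.0, 0.32]), (np.float64(0.173), [0.26, -0.04, 0.62]), (np.float64(0.149), [0.19, -0.01, 0.3])] [ 0.19227154 -0.00854702  0.29905691] -0.8421412026490107 0.2017088805168953
arc step tool: [-0.028  -0.0024  0.0001] [-0.11  1.57  7.84]
```

Call:
apply_moves([
  {"translation":[0,0,0],"rotation":[0,0,0]},
  {"translation":[0,0,0],"rotation":[0,0,0]},
])

```text
time_s: 3.7
ee_pos: [0.2026, -0.0056, 0.307]
tool_rot: [0.707, 0.701, -0.06, -0.072]
force: [0.3, 0.6, -0.3]
width: -0.0002
```

Run:
```python
from clr import *
s=st(); print(clear(s['q']))
im=snap('wrist','wrist2.png')
```

```text
t 3.7 p [ 0.2026 -0.0056  0.307 ] yaw_y -0.37 z [-0.1858  0.0173 -0.9824] q [-0.802, -0.295, 0.478, 2.315, 0.056, 1.26, -0.383] F [ 0.26  0.58 -0.33] T [ 0.   -0.18 -0.02] w -0.0002 tau [-0.7, -1.0, -3.4, -37.0, -0.2, 1.1, -0.3]
[(np.float64(0.329), [0.0, 0.0, 0.32]), (np.float64(0.175), [0.25, -0.04, 0.62]), (np.float64(0.147), [0.19, -0.01, 0.3])]
```

View pics/wrist2.png

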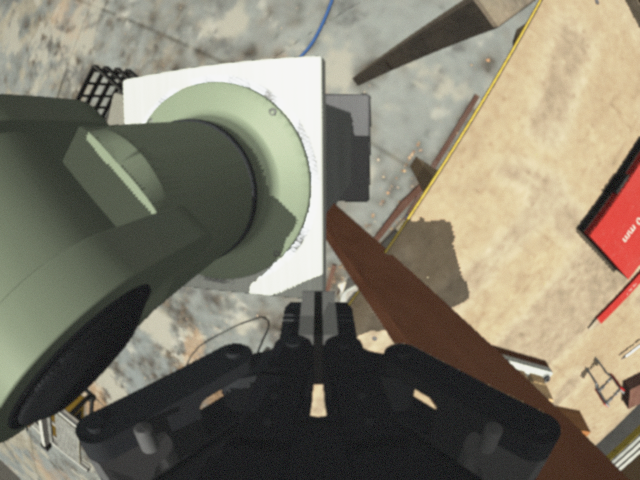

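Call:
apply_moves([
  {"translation":[-0.027,-0.003,0.012],"rotation":[0,1.6,7.8]},
  {"translation":[-0.027,-0.003,0.012],"rotation":[0,1.6,7.8]},
  {"translation":[-0.028,-0.0025,0.001],"rotation":[0,1.6,7.8]},
])

```text
time_s: 4.05
ee_pos: [0.1803, -0.0822, 0.2828]
tool_rot: [0.834, 0.544, -0.042, -0.084]
force: [0.6, -0.2, 0.5]
width: 0.0001
```

Run:
```python
from clr import *
s=st(); print(clear(s['q']),fk(s['q'],P)[0], np.degrees(np.arctan2(s['ee_pos'][1],s['ee_pos'][0])),np.hypot(*s['ee_pos'][:2]))
r=R.from_quat(s['tool_rot']);p=s['ee_pos']; Q=R.from_euler('z',np.radians(-8))
print('arc step tool:',r.inv().apply(Q.apply(p)-p).round(4), (r.inv()*Q*r).as_rotvec(degrees=True).round(2))
```

```text
t 4.05 p [ 0.1803 -0.0822  0.2828] yaw_y -23.58 z [-0.1606  0.0948 -0.9825] q [-0.474, -0.29, 0.551, 2.37, 0.067, 1.188, -0.399] F [ 0.63 -0.23  0.46] T [-0.12 -0.13  0.03] w 0.0001 tau [-19.2, 2.6, -6.1, -33.3, -0.5, 0.4, -0.4]
[(np.float64(0.329), [0.0, 0.0, 0.32]), (np.float64(0.215), [0.21, -0.14, 0.59]), (np.float64(0.146), [0.17, -0.08, 0.28])] [ 0.16799181 -0.08391973  0.27587249] -24.521308265608294 0.19813043269368724
arc step tool: [-0.0275 -0.0023 -0.0002] [-0.18  1.48  7.86]
```

Call:
apply_moves([
  {"translation":[-0.0275,0.004,0],"rotation":[0,1.5,7.9]},
  {"translation":[-0.0275,0.006,0],"rotation":[0,1.5,7.9]},
  {"translation":[-0.0275,0.008,0],"rotation":[0,1.5,7.9]},
  {"translation":[-0.0275,0.01,0],"rotation":[0,1.5,7.9]},
])

```text
time_s: 4.45
ee_pos: [0.1386, -0.1898, 0.2756]
tool_rot: [0.953, 0.289, -0.017, -0.094]
force: [1.1, -0.3, -0.0]
width: -0.0
```

Run:
```python
from clr import *
s=st(); print(clear(s['q']), np.degrees(np.arctan2(s['ee_pos'][1],s['ee_pos'][0])),np.hypot(*s['ee_pos'][:2]))
# view pose: camera over the jig+block. camera is at tool x +.079, up .143, looks -x tilt 18deg
yaw=np.radians(-105.7); r=Rtool(yaw).as_matrix()
for tcp in [(.46,-.3,.30),(.44,-.30,.28)]:
    c=np.array(tcp)+r@[.0788,0,-.1432]; a=r@[-.3098,0,.9508]; print(c, 'axis hits z=.05 at',c+a*((.05-c[2])/a[2]))
rows((.45,-.31,.30),Rtool(yaw))
```

```text
t 4.45 p [ 0.1386 -0.1898  0.2756] yaw_y -56.13 z [-0.0857  0.1689 -0.9819] q [-0.227, -0.254, 0.85, 2.326, 0.107, 1.156, -0.442] F [ 1.1  -0.34 -0.02] T [-0.18 -0.14 -0.02] w -0.0 tau [-5.5, 0.9, -12.2, -32.0, -0.5, 1.8, -0.0]
[(np.float64(0.329), [0.0, 0.0, 0.32]), (np.float64(0.334), [0.13, -0.26, 0.58]), (np.float64(0.216), [0.12, -0.18, 0.27])] -53.85833127774407 0.2349923412153439
[ 0.53586011 -0.32132332  0.4432    ] axis hits z=.05 at [ 0.41252322 -0.28665488  0.05      ]
[ 0.51586011 -0.32132332  0.4232    ] axis hits z=.05 at [ 0.39879671 -0.28841828  0.05      ]
n 8 world d [ 0.3114 -0.1202  0.0244] rot [-10.72   3.46  49.3 ]
([0.0242, 0.033, -0.0089], [-1.34, 0.43, 6.16])
([0.0276, 0.0304, -0.0079], [-1.34, 0.43, 6.16])
([0.0308, 0.0274, -0.007], [-1.34, 0.43, 6.16])
([0.0336, 0.0241, -0.0062], [-1.34, 0.43, 6.16])
([0.0361, 0.0205, -0.0054], [-1.34, 0.43, 6.16])
([0.0381, 0.0166, -0.0047], [-1.34, 0.43, 6.16])
([0.0397, 0.0125, -0.0041], [-1.34, 0.43, 6.16])
([0.0409, 0.0083, -0.0035], [-1.34, 0.43, 6.16])
```

```bash
cat > sim.py <<'E'
from ik import *
def jac(q):
    J=np.zeros((6,7)); p0,r0=fk(q,P)
    for i in range(7):
        d=q.copy(); d[i]+=1e-5; p,r=fk(d,P); J[:3,i]=(p-p0)/1e-5; J[3:,i]=(r*r0.inv()).as_rotvec()/1e-5
    return J
def simto(q,p,r,n=40):
    q=np.array(q,float); out=[]
    for i in range(n):
        p0,r0=fk(q,P); e=np.r_[(p-p0),(r*r0.inv()).as_rotvec()]/(n-i)
        q=q+np.linalg.pinv(jac(q))@e; out.append(q.copy())
    return q,out
if __name__=='__main__':
    # validate on sweep
    q=np.array([-1.543,-.162,.057,2.288,-.041,1.272,-.197]); 
    s=sensors.get_state()
    q=np.array(s['q']); yaw=np.radians(-105.7)
    for p in [(.3,-.25,.29),(.45,-.31,.30),(.546,-.376,.13)]:
        q,o=simto(q,np.array(p),Rtool(yaw)); m=[[c[0] for c in clear(x)] for x in o]; print(p,q.round(2),'min clr',np.min(m,axis=0))
E
python3 sim.py
```

```text
(0.3, -0.25, 0.29) [-0.22  0.11  0.83  2.1  -0.1   0.96 -1.18] min clr [0.329 0.238 0.167]
(0.45, -0.31, 0.3) [-0.04  0.44  0.74  1.77 -0.33  1.06 -1.03] min clr [0.327 0.198 0.173]
(0.546, -0.376, 0.13) [ 0.17  0.8   0.55  1.64 -0.52  0.85 -0.91] min clr [0.165 0.15  0.241]
```

Run:
```python
from sim import *
q0=np.array(sensors.get_state()['q'])
def pol(r,az,z): return np.array([r*np.cos(np.radians(az)),r*np.sin(np.radians(az)),z])
def run(path,q):
    mc=[]
    for r,az,z,yawrel in path:
        R_=Rtool(np.radians(az+yawrel))
        q,o=simto(q,pol(r,az,z),R_,60); m=[[c[0] for c in clear(x)] for x in o[::4]]; mc.append(np.min(m)); qq=np.array(o)
        print((r,az,z,yawrel),q.round(2),'clr',np.round(mc[-1],3),'q2min',qq[:,1].min().round(2),'q4max',qq[:,3].max().round(2))
    return q
print('A');q=run([(.45,-54,.3,0),(.5,-85,.3,0),(.3,-85,.28,0),(.3,-54,.28,0),(.66,-34.5,.2,-71)],q0)
print('B');q=run([(.6,-54,.3,0),(.6,-75,.3,0),(.3,-75,.28,0),(.3,-54,.28,0),(.66,-34.5,.2,-71)],q0)
print('C');q=run([(.6,-54,.3,0),(.66,-34.5,.2,0),(.66,-34.5,.2,-71)],q0)
print('D');q=run([(.6,-54,.3,-71),(.66,-34.5,.2,-71)],q0)
print('E');q=run([(.6,-54,.3,0),(.75,-70,.3,0),(.4,-80,.28,-40),(.4,-34,.28,-71),(.66,-34.5,.2,-71)],q0)
```

```text
A
(0.45, -54, 0.3, 0) [ 0.    0.31  1.    1.99 -0.31  1.    0.21] clr 0.215 q2min -0.25 q4max 2.32
(0.5, -85, 0.3, 0) [ 0.61  0.46  1.04  1.9  -0.46  1.05  0.36] clr 0.294 q2min 0.31 q4max 1.99
(0.3, -85, 0.28, 0) [-0.33  0.28  1.85  2.32 -0.34  0.93  0.25] clr 0.329 q2min 0.18 q4max 2.32
(0.3, -54, 0.28, 0) [-0.72  0.39  1.79  2.34 -0.47  0.95  0.43] clr 0.221 q2min 0.28 q4max 2.35
(0.66, -34.5, 0.2, -71) [-0.09  1.02  1.17  1.65 -1.01  1.19 -0.51] clr 0.033 q2min 0.39 q4max 2.33
B
(0.6, -54, 0.3, 0) [ 0.29  0.6   0.87  1.65 -0.49  1.13  0.35] clr 0.215 q2min -0.24 q4max 2.32
(0.6, -75, 0.3, 0) [ 0.62  0.63  0.94  1.66 -0.55  1.14  0.39] clr 0.28 q2min 0.59 q4max 1.68
(0.3, -75, 0.28, 0) [-0.52  0.27  1.86  2.32 -0.33  0.92  0.24] clr 0.321 q2min 0.16 q4max 2.32
(0.3, -54, 0.28, 0) [-0.78  0.34  1.81  2.33 -0.42  0.94  0.36] clr 0.219 q2min 0.27 q4max 2.34
(0.66, -34.5, 0.2, -71) [-0.08  0.99  1.12  1.65 -0.96  1.16 -0.55] clr 0.046 q2min 0.34 q4max 2.32
C
(0.6, -54, 0.3, 0) [ 0.29  0.6   0.87  1.65 -0.49  1.13  0.35] clr 0.215 q2min -0.24 q4max 2.32
(0.66, -34.5, 0.2, 0) [ 0.09  0.
[... 152 characters left out ...]
5 q4max 1.63
D
(0.6, -54, 0.3, -71) [ 0.2   0.7   1.08  1.67 -0.66  1.18 -0.74] clr 0.215 q2min -0.24 q4max 2.32
(0.66, -34.5, 0.2, -71) [-0.    0.84  0.89  1.62 -0.74  1.04 -0.73] clr 0.104 q2min 0.7 q4max 1.68
E
(0.6, -54, 0.3, 0) [ 0.29  0.6   0.87  1.65 -0.49  1.13  0.35] clr 0.215 q2min -0.24 q4max 2.32
(0.75, -70, 0.3, 0) [ 0.76  0.87  0.85  1.2  -0.63  1.34  0.34] clr 0.279 q2min 0.6 q4max 1.64
(0.4, -80, 0.28, -40) [ 0.19  0.48  1.4   2.16 -0.58  0.98 -0.17] clr 0.295 q2min 0.48 q4max 2.16
(0.4, -34, 0.28, -71) [-0.59  0.68  1.53  2.18 -0.79  1.09 -0.46] clr 0.152 q2min 0.48 q4max 2.23
(0.66, -34.5, 0.2, -71) [-0.09  0.99  1.13  1.65 -0.97  1.16 -0.54] clr 0.037 q2min 0.68 q4max 2.17
```

```bash
cat > runp.py <<'E'
from sim import *
def pol(r,az,z): return np.array([r*np.cos(np.radians(az)),r*np.sin(np.radians(az)),z])
def run(path,q):
    for r,az,z,yawrel in path:
        R_=Rtool(np.radians(az+yawrel)); n=40
        # polar interpolation
        p,rr=fk(q,P); r0,a0,z0=np.hypot(*p[:2]),np.degrees(np.arctan2(p[1],p[0])),p[2]; qs=[]
        rv=(rr.inv()*R_).as_rotvec()
        for i in range(n):
            f=(i+1)/n; t=pol(r0+(r-r0)*f,a0+(az-a0)*f,z0+(z-z0)*f); q=simto(q,t,rr*R.from_rotvec(rv*f),1)[0]; qs.append(q)
        qs=np.array(qs); m=[[c[0] for c in clear(x)] for x in qs[::4]]
        print((r,az,z,yawrel),q.round(2),'clr',np.min(m).round(3),'q2min',qs[:,1].min().round(2),'q4max',qs[:,3].max().round(2))
    return q
E
python3 - <<'E'
from runp import *
print('validate'); run([(.2,-24,.283,0)],np.array([-1.543,-.162,.057,2.288,-.041,1.272,-.197]))
q0=np.array(sensors.get_state()['q'])
for nm,pa in {'F':[(.27,-85,.28,0),(.6,-85,.3,0),(.6,-45,.3,0),(.66,-34.5,.2,-71)],
 'G':[(.27,-85,.28,-71),(.6,-85,.3,-71),(.6,-45,.3,-71),(.66,-34.5,.2,-71)],
 'H':[(.27,-54,.28,-71),(.66,-34.5,.2,-71)],
 'I':[(.25,-100,.28,-30),(.7,-80,.3,-50),(.45,-40,.3,-71),(.27,-54,.28,-71),(.66,-34.5,.2,-71)]}.items():
    print(nm); run(pa,q0)
E
```

```text
validate
(0.2, -24, 0.283, 0) [-0.77 -0.54  0.5   2.39  0.26  1.24 -0.84] clr 0.129 q2min -0.54 q4max 2.39
F
(0.27, -85, 0.28, 0) [ 0.14 -0.41  0.8   2.29  0.31  1.16 -0.71] clr 0.218 q2min -0.41 q4max 2.33
(0.6, -85, 0.3, 0) [-0.96 -0.63  1.86  1.52  0.6   1.44 -0.6 ] clr 0.329 q2min -0.63 q4max 2.27
(0.6, -45, 0.3, 0) [-1.61 -0.69  1.75  1.52  0.68  1.5  -0.66] clr 0.329 q2min -0.69 q4max 1.52
(0.66, -34.5, 0.2, -71) [-1.99 -0.77  2.05  1.46  0.69  1.32 -1.83] clr 0.316 q2min -0.77 q4max 1.52
G
(0.27, -85, 0.28, -71) [ 0.45 -0.27  0.65  2.31  0.18  1.06 -1.74] clr 0.218 q2min -0.27 q4max 2.33
(0.6, -85, 0.3, -71) [ 0.88  0.56  0.77  1.64 -0.42  1.12 -0.96] clr 0.329 q2min -0.24 q4max 2.29
(0.6, -45, 0.3, -71) [ 0.29  0.5   0.59  1.63 -0.3   1.11 -1.07] clr 0.29 q2min 0.5 q4max 1.64
(0.66, -34.5, 0.2, -71) [ 0.22  0.68  0.46  1.58 -0.35  0.97 -1.04] clr 0.193 q2min 0.5 q4max 1.63
H
(0.27, -54, 0.28, -71) [ 0.12 -0.22  0.5   2.31  0.12  1.02 -1.64] clr 0.209 q2min -0.25 q4max 2.33
(0.66, -34.5, 0.2, -71) [ 0.24  0.67  0.43  1.57 -0.32  0.97 -1.07] clr 0.205 q2min -0.18 q4max 2.3
I
(0.25, -100, 0.28, -30) [ 0.48 -0.42  0.7   2.32  0.29  1.17 -1.25] clr 0.22 q2min -0.42 q4max 2.33
(0.7, -80, 0.3, -50) [-1.25 -0.74  2.04  1.23  0.65  1.54 -1.38] clr 0.329 q2min -0.74 q4max 2.31
(0.45, -40, 0.3, -71) [-1.42 -0.38  1.68  1.9   0.4   1.22 -1.82] clr 0.24 q2min -0.73 q4max 1.9
(0.27, -54, 0.28, -71) [-0.36 -0.38  0.79  2.29  0.29  1.14 -1.92] clr 0.199 q2min -0.38 q4max 2.29
(0.66, -34.5, 0.2, -71) [-1.97 -0.8   1.99  1.46  0.73  1.36 -1.86] clr 0.206 q2min -0.8 q4max 2.28
```

Run:
```python
from runp import *
rows(pol(.27,-54,.29),Rtool(np.radians(-125)))
```

```text
n 9 world d [ 0.0201 -0.0287  0.0144] rot [-10.29   5.36  68.53]
([0.0001, 0.0035, -0.0023], [-1.14, 0.6, 7.61])
([0.0006, 0.0035, -0.0022], [-1.14, 0.6, 7.61])
([0.0011, 0.0034, -0.0021], [-1.14, 0.6, 7.61])
([0.0016, 0.0033, -0.0021], [-1.14, 0.6, 7.61])
([0.002, 0.0031, -0.002], [-1.14, 0.6, 7.61])
([0.0024, 0.0028, -0.0019], [-1.14, 0.6, 7.61])
([0.0028, 0.0025, -0.0018], [-1.14, 0.6, 7.61])
([0.0032, 0.0022, -0.0017], [-1.14, 0.6, 7.61])
([0.0034, 0.0018, -0.0017], [-1.14, 0.6, 7.61])
```

Call:
apply_moves([
  {"translation":[0,0.004,-0.002],"rotation":[-1.1,0.6,7.6]},
  {"translation":[0.001,0.003,-0.002],"rotation":[-1.1,0.6,7.6]},
  {"translation":[0.001,0.003,-0.002],"rotation":[-1.1,0.6,7.6]},
  {"translation":[0.002,0.003,-0.002],"rotation":[-1.1,0.6,7.6]},
  {"translation":[0.002,0.003,-0.002],"rotation":[-1.1,0.6,7.6]},
  {"translation":[0.002,0.003,-0.002],"rotation":[-1.1,0.6,7.6]},
  {"translation":[0.003,0.003,-0.002],"rotation":[-1.1,0.6,7.6]},
  {"translation":[0.003,0.002,-0.002],"rotation":[-1.1,0.6,7.6]},
  {"translation":[0.003,0.002,-0.002],"rotation":[-1.1,0.6,7.6]},
])

```text
time_s: 5.35
ee_pos: [0.1658, -0.2178, 0.2929]
tool_rot: [0.951, -0.309, 0.008, 0.005]
force: [-0.4, -1.2, -0.1]
width: 0.0001
```

Run:
```python
from runp import *
s=st(); print(clear(s['q']))
run([(.54,-36,.28,-70),(.66,-34.5,.15,-71)],np.array(s['q']))
rows((.44,-.31,.29),Rtool(np.radians(-106)))
```

```text
t 5.35 p [ 0.1658 -0.2178  0.2929] yaw_y -126.03 z [ 0.0118 -0.0141 -0.9998] q [0.15, -0.255, 0.441, 2.323, 0.132, 1.036, -1.687] F [-0.44 -1.15 -0.13] T [0.02 0.04 0.02] w 0.0001 tau [-4.4, -5.2, -1.6, -37.3, -0.4, 0.1, 5.0]
[(np.float64(0.329), [0.0, 0.0, 0.32]), (np.float64(0.323), [0.13, -0.23, 0.61]), (np.float64(0.209), [0.15, -0.21, 0.29])]
(0.54, -36, 0.28, -70) [ 0.17  0.38  0.46  1.79 -0.2   1.01 -1.14] clr 0.201 q2min -0.24 q4max 2.31
(0.66, -34.5, 0.15, -71) [ 0.28  0.72  0.36  1.61 -0.31  0.87 -1.08] clr 0.195 q2min 0.39 q4max 1.79
n 7 world d [ 0.2742 -0.0922 -0.0029] rot [  0.43  -0.97 -20.03]
([0.0394, -0.0124, 0.0011], [0.06, -0.14, -2.86])
([0.04, -0.0104, 0.001], [0.06, -0.14, -2.86])
([0.0405, -0.0084, 0.0009], [0.06, -0.14, -2.86])
([0.0408, -0.0064, 0.0008], [0.06, -0.14, -2.86])
([0.0411, -0.0043, 0.0007], [0.06, -0.14, -2.86])
([0.0413, -0.0023, 0.0006], [0.06, -0.14, -2.86])
([0.0413, -0.0002, 0.0005], [0.06, -0.14, -2.86])
```

Call:
apply_moves([
  {"translation":[0.0395,-0.0125,0.001],"rotation":[0,-0.1,-2.9]},
  {"translation":[0.04,-0.0105,0.001],"rotation":[0,-0.1,-2.9]},
  {"translation":[0.0405,-0.0085,0.001],"rotation":[0,-0.1,-2.9]},
  {"translation":[0.041,-0.0065,0.001],"rotation":[0,-0.1,-2.9]},
  {"translation":[0.041,-0.0045,0.001],"rotation":[0,-0.1,-2.9]},
  {"translation":[0.041,-0.002,0.001],"rotation":[0,-0.1,-2.9]},
  {"translation":[0.041,0,0],"rotation":[0,-0.1,-2.9]},
  {"translation":[0,0,0],"rotation":[0,0,0]},
  {"translation":[0,0,0],"rotation":[0,0,0]},
], grip=0.0)

```text
time_s: 6.25
ee_pos: [0.4648, -0.2965, 0.2907]
tool_rot: [0.993, -0.114, 0.007, 0.006]
force: [0.5, 0.1, 0.5]
width: 0.0855
```

Run:
```python
from runp import *
s=st(); print(clear(s['q'])); import pickle
p=viewer.camera_params('wrist'); snap('wrist','wrist3.png'); pickle.dump((p,sensors.get_state()),open('w3.pkl','wb'))
```

```text
t 6.25 p [ 0.4648 -0.2965  0.2907] yaw_y -103.07 z [ 0.0122 -0.0132 -0.9998] q [0.112, 0.361, 0.46, 1.756, -0.176, 1.049, -1.167] F [0.47 0.13 0.48] T [-0.05  0.05 -0.01] w 0.0855 tau [-0.5, -67.4, 7.5, -39.1, -0.2, -0.2, 0.2]
[(np.float64(0.329), [0.0, 0.0, 0.32]), (np.float64(0.202), [0.35, -0.26, 0.68]), (np.float64(0.226), [0.44, -0.3, 0.57])]
```

View pics/wrist3.png

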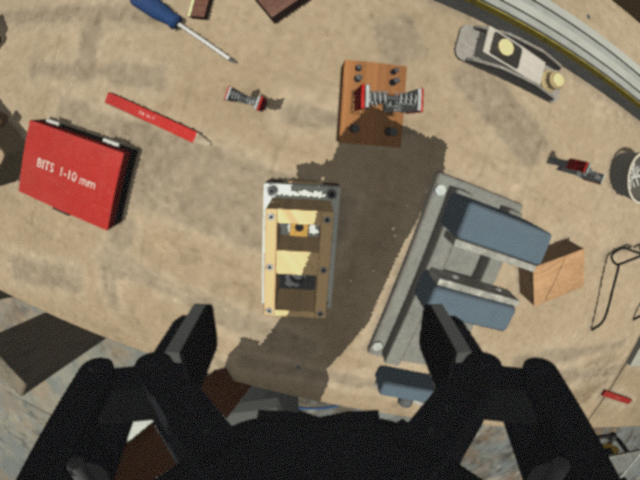

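Run:
```python
from h import *
import pickle
p,s=pickle.load(open('w3.pkl','rb'))
for n in ['tongs_handle','slot','jig','seat_a','well_b','bush_head']:
    r=finder.tip_of('wrist',n); print(n,[(np.round(d['xy'],1).tolist(),round(float(d['conf']),2)) for d in r[:4]])
im=cv2.imread('pics/wrist3.png')
a=cv2.resize(im[50:160,320:450],None,fx=6,fy=6,interpolation=cv2.INTER_CUBIC)[:600]
cv2.imwrite('pics/w3t.png',a)
b=cv2.resize(im[170:325,250:350],None,fx=4,fy=4,interpolation=cv2.INTER_CUBIC)[:600]; b=cv2.convertScaleAbs(b,alpha=1.5)
cv2.imwrite('pics/w3j.png',b)
```

```text
tongs_handle [([382.6, 99.5], 0.84), ([246.8, 100.3], 0.83), ([588.2, 167.9], 0.64), ([371.7, 107.2], 0.56)]
slot [([370.4, 102.2], 0.71)]
jig [([299.9, 240.4], 0.86), ([299.6, 220.2], 0.51)]
seat_a [([297.4, 222.4], 0.71)]
well_b [([296.9, 273.8], 0.93), ([372.6, 102.2], 0.43)]
bush_head [([297.4, 223.9], 0.64)]
```

View pics/w3t.png

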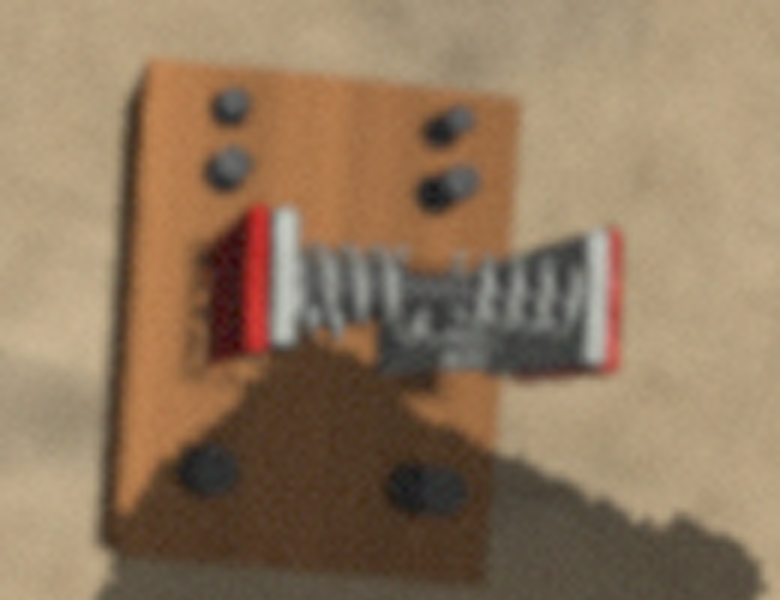

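View pics/w3j.png

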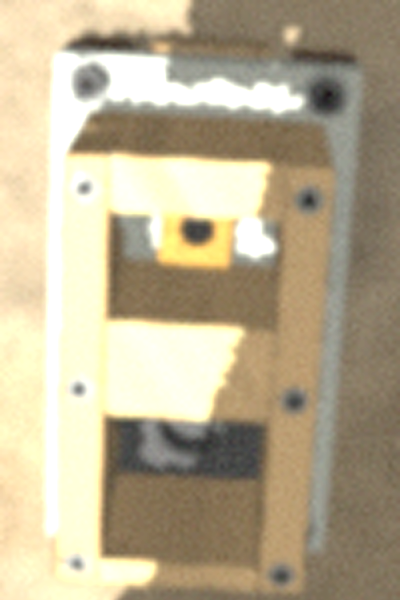

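Run:
```python
from h import *
import pickle
p,s=pickle.load(open('w3.pkl','rb'))
f=lambda a:np.array(a,float)/6+[320,50]
L=atz('wrist',f([[250,205],[247,357]]),.145,p);Rr=atz('wrist',f([[622,232],[620,372]]),.145,p)
print(L,Rr,'over all',np.linalg.norm(L.mean(0)-Rr.mean(0)),'w',np.linalg.norm(L[0]-L[1]),np.linalg.norm(Rr[0]-Rr[1]))
c=(L.mean(0)+Rr.mean(0))/2; d=Rr.mean(0)-L.mean(0); print('centre',c,'ang',np.degrees(np.arctan2(d[1],d[0])))
for q in (L[0]-L[1],Rr[0]-Rr[1]): print(np.degrees(np.arctan2(q[1],q[0]))-90)
B=atz('wrist',f([[150,62],[520,98],[485,580],[112,545]]),.056,p); print('block',B.round(4),B.mean(0),[np.degrees(np.arctan2(*(B[j]-B[i])[[1,0]])).round(2) for i,j in [(0,1),(3,2),(0,3),(1,2)]],[np.linalg.norm(B[j]-B[i]).round(4) for i,j in [(0,1),(3,2),(0,3),(1,2)]])
g=lambda a:np.array(a,float)/4+[250,170]
S=atz('wrist',g([[84,188],[309,200],[78,389],[295,401],[76,564],[282,574]]),.089,p); print('screws',S.round(4),S.mean(0))
print([np.degrees(np.arctan2(*(S[j]-S[i])[[1,0]])).round(2) for i,j in [(0,1),(2,3),(4,5),(4,0),(5,1)]])
print('bush top',atz('wrist',g([[196,228]]),.047,p),'tip_of',atz('wrist',[[297.4,222.4],[297.4,223.9]],.04,p),'wellb',atz('wrist',[[296.9,273.8]],.033,p),'holeb',)
# predicted in top view
print('top crosscheck handle',atz('top',[[311.3,224.5]],.118), 'mid-top from crop', atz('top',[[195+(400+508)/8,180+(160+185)/8]],.147))
```

```text
[[ 0.56492993 -0.3556987   0.145     ]
 [ 0.54549273 -0.35090914  0.145     ]] [[ 0.5528655  -0.40377195  0.145     ]
 [ 0.5344877  -0.39952534  0.145     ]] over all 0.04970173540881236 w 0.020018607077846876 0.018862063388038967
centre [ 0.54944397 -0.37747628  0.145     ] ang -103.41950851272861
-103.84258631312113
-103.01114071996058
block [[ 0.5997 -0.358   0.056 ]
 [ 0.5823 -0.4189  0.056 ]
 [ 0.5012 -0.395   0.056 ]
 [ 0.5202 -0.3333  0.056 ]] [ 0.55082676 -0.37631038  0.056     ] [np.float64(-105.94), np.float64(-107.11), np.float64(162.74), np.float64(163.61)] [np.float64(0.0634), np.float64(0.0646), np.float64(0.0833), np.float64(0.0846)]
screws [[ 0.4659 -0.2524  0.089 ]
 [ 0.4505 -0.3045  0.089 ]
 [ 0.4159 -0.2372  0.089 ]
 [ 0.4004 -0.2896  0.089 ]
 [ 0.3677 -0.2228  0.089 ]
 [ 0.3526 -0.2754  0.089 ]] [ 0.40883243 -0.26364085  0.089     ]
[np.float64(-106.46), np.float64(-106.51), np.float64(-106.02), np.float64(-16.76), np.float64(-16.57)]
bush top [[ 0.43878816 -0.2718879   0.047     ]] tip_of [[ 0.44244962 -0.27069416  0.04      ]
 [ 0.44078761 -0.27028207  0.04      ]] wellb [[ 0.38032704 -0.25422181  0.033     ]] holeb
top crosscheck handle [[ 0.54848668 -0.38315795  0.118     ]] mid-top from crop [[ 0.54573446 -0.37757242  0.147     ]]
```

Run:
```python
from runp import *
s=sensors.get_state()
rows((.5494,-.3775,.215),Rtool(np.radians(-104)),maxd=.03)
q,o=simto(s['q'],np.array((.5494,-.3775,.1)),Rtool(np.radians(-104))); print(q.round(2),clear(q))
```

```text
n 5 world d [ 0.0861 -0.0797 -0.0769] rot [ 0.55 -0.95  0.73]
([0.0202, 0.0114, 0.0158], [0.11, -0.19, 0.15])
([0.0202, 0.0114, 0.0157], [0.11, -0.19, 0.15])
([0.0203, 0.0114, 0.0156], [0.11, -0.19, 0.15])
([0.0204, 0.0113, 0.0155], [0.11, -0.19, 0.15])
([0.0205, 0.0113, 0.0155], [0.11, -0.19, 0.15])
[ 0.3   0.78  0.33  1.63 -0.33  0.79 -1.04] [(np.float64(0.204), [0.3, -0.2, 0.72]), (np.float64(0.19), [0.34, -0.24, 0.66]), (np.float64(0.342), [0.52, -0.39, 0.42])]
```

Call:
apply_moves([
  {"translation":[0.02,0.0115,0.0155],"rotation":[0.1,-0.2,0.15]},
  {"translation":[0.02,0.0115,0.0155],"rotation":[0.1,-0.2,0.15]},
  {"translation":[0.02,0.0115,0.0155],"rotation":[0.1,-0.2,0.15]},
  {"translation":[0.02,0.0115,0.0155],"rotation":[0.1,-0.2,0.15]},
  {"translation":[0.01,0.006,0.008],"rotation":[0.1,-0.2,0.15]},
  {"translation":[0,0,0],"rotation":[0,0,0]},
  {"translation":[0,0,0],"rotation":[0,0,0]},
])

```text
time_s: 7.3
ee_pos: [0.5407, -0.3724, 0.2234]
tool_rot: [0.992, -0.123, 0.002, -0.0]
force: [0.2, 0.4, 0.5]
width: 0.0853
```

```bash
cat >> h.py <<'E'
def wsnap(fn):
    import pickle
    p=viewer.camera_params('wrist'); s=sensors.get_state(); im=snap('wrist',fn+'.png'); pickle.dump((p,s),open(fn+'.pkl','wb')); return im,p,s
E
python3 - <<'E'
from h import *
st(); wsnap('w4'); rows((.5494,-.3775,.215),Rtool(np.radians(-104)),n=1)
E
```

```text
t 7.3 p [ 0.5407 -0.3724  0.2234] yaw_y -104.12 z [ 3.3e-03 -2.0e-04 -1.0e+00] q [0.248, 0.616, 0.422, 1.537, -0.279, 1.045, -1.075] F [0.2  0.36 0.48] T [ 0.01  0.04 -0.03] w 0.0853 tau [0.4, -93.1, 12.9, -36.6, -0.1, -0.1, 0.0]
n 1 world d [ 0.0087 -0.0053 -0.0085] rot [-0.04 -0.19 -0.11]
([0.0097, 0.003, 0.0086], [-0.04, -0.19, -0.11])
```

View pics/w4.png

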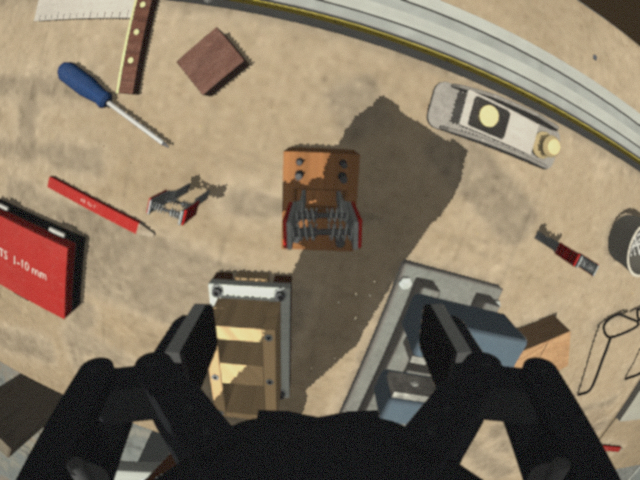

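Run:
```python
from h import *
im=cv2.imread('pics/w4.png')
cv2.imwrite('pics/w4c.png',cv2.resize(im[140:260,270:375],None,fx=5,fy=5,interpolation=cv2.INTER_CUBIC))
```

```text
(no output)
```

View pics/w4c.png

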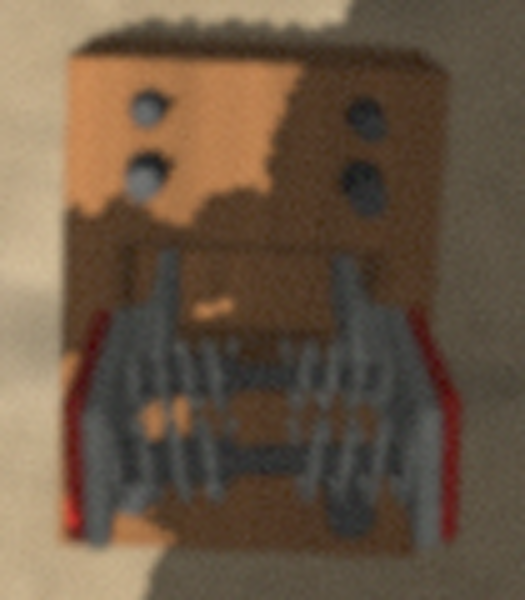

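Run:
```python
from h import *
import pickle
p,s=pickle.load(open('w4.pkl','rb'))
f=lambda a:np.array(a,float)/5+[270,140]
L=atz('wrist',f([[68,405],[66,535]]),.145,p);Rr=atz('wrist',f([[460,405],[456,540]]),.145,p)
c=(L.mean(0)+Rr.mean(0))/2; d=Rr.mean(0)-L.mean(0); print(L,Rr,'centre',c,'ang',np.degrees(np.arctan2(d[1],d[0])),np.linalg.norm(d))
for q in (L[0]-L[1],Rr[0]-Rr[1]): print(np.linalg.norm(q),np.degrees(np.arctan2(q[1],q[0]))-90)
B=atz('wrist',f([[68,58],[445,68]]),.056,p); d=B[1]-B[0]; print(B,np.degrees(np.arctan2(d[1],d[0])),np.linalg.norm(d))
S=atz('wrist',f([[128,245],[385,250]]),.056,p);d=S[1]-S[0]; print('slot far edge',S,np.degrees(np.arctan2(d[1],d[0])),np.linalg.norm(d))
```

```text
[[ 0.56399312 -0.35616049  0.145     ]
 [ 0.54757145 -0.35127293  0.145     ]] [[ 0.55214082 -0.40342063  0.145     ]
 [ 0.53482653 -0.39920359  0.145     ]] centre [ 0.54963298 -0.37751441  0.145     ] ang -104.4882680157499 0.04915869870176258
0.017133584415932365 -106.57450975674807
0.017820444455722968 -103.68834331630606
[[ 0.60031386 -0.35768184  0.056     ]
 [ 0.58341006 -0.4183533   0.056     ]] -105.56848359613907 0.06298225292172127
slot far edge [[ 0.56689567 -0.35925159  0.056     ]
 [ 0.555441   -0.40142049  0.056     ]] -105.19700774926356 0.04369697468176403
```

Call:
apply_moves([
  {"translation":[0.01,0.003,0.005],"rotation":[0,-0.2,-0.8]},
  {"translation":[0,0,0.02],"rotation":[0,0,0]},
  {"translation":[0,0,0.02],"rotation":[0,0,0]},
])

```text
time_s: 7.65
ee_pos: [0.5521, -0.378, 0.1821]
tool_rot: [0.993, -0.114, 0.003, 0.001]
force: [0.5, -0.6, -0.3]
width: 0.0855
```

Run:
```python
from h import *
st(); rows((.5496,-.3775,.102),Rtool(np.radians(-105)),maxd=.02)
```

```text
t 7.65 p [ 0.5521 -0.378   0.1821] yaw_y -103.14 z [ 0.0067 -0.0022 -1.    ] q [0.266, 0.675, 0.399, 1.542, -0.299, 0.978, -1.047] F [ 0.47 -0.58 -0.25] T [-0.01 -0.01  0.04] w 0.0855 tau [-0.6, -104.4, 14.7, -36.3, 0.3, 1.3, -0.3]
n 5 world d [-0.0025  0.0005 -0.0801] rot [ 0.03 -0.4   1.86]
([-0.0006, -0.0, 0.016], [0.01, -0.08, 0.37])
([-0.0006, 0.0, 0.016], [0.01, -0.08, 0.37])
([-0.0006, 0.0, 0.016], [0.01, -0.08, 0.37])
([-0.0005, 0.0, 0.016], [0.01, -0.08, 0.37])
([-0.0005, 0.0, 0.016], [0.01, -0.08, 0.37])
```

Call:
apply_moves([
  {"translation":[-0.0006,0,0.016],"rotation":[0,-0.1,0.4]},
  {"translation":[-0.0006,0,0.016],"rotation":[0,-0.1,0.4]},
  {"translation":[-0.0006,0,0.016],"rotation":[0,-0.1,0.4]},
  {"translation":[-0.0006,0,0.016],"rotation":[0,-0.1,0.4]},
  {"translation":[0,0,0],"rotation":[0,0,0]},
  {"translation":[0,0,0],"rotation":[0,0,0]},
])

```text
time_s: 8.25
ee_pos: [0.5501, -0.3766, 0.1123]
tool_rot: [0.992, -0.129, -0.001, -0.0]
force: [-0.1, -0.1, 1.3]
width: 0.0853
```

Run:
```python
from h import *
st(); rows((.5496,-.3775,.102),Rtool(np.radians(-105)),n=1)
```

```text
t 8.25 p [ 0.5501 -0.3766  0.1123] yaw_y -104.77 z [-1.8e-03  8.0e-04 -1.0e+00] q [0.28, 0.757, 0.373, 1.588, -0.336, 0.862, -1.047] F [-0.14 -0.12  1.28] T [-0.02  0.   -0.  ] w 0.0853 tau [-0.2, -101.7, 13.8, -30.1, -0.0, -0.1, -0.0]
n 1 world d [-0.0005 -0.0009 -0.0103] rot [-0.02  0.11  0.23]
([-0.0002, 0.001, 0.0103], [-0.02, 0.11, 0.23])
```

Call:
apply_moves([
  {"translation":[0,0.001,0.01],"rotation":[0,0,0.2]},
  {"translation":[0,0,0],"rotation":[0,0,0]},
  {"translation":[0,0,0],"rotation":[0,0,0]},
  {"translation":[0,0,0],"rotation":[0,0,0]},
], grip=0.38)

```text
time_s: 8.65
ee_pos: [0.5505, -0.3782, 0.1031]
tool_rot: [0.991, -0.13, 0.0, 0.0]
force: [0.3, -0.0, -0.4]
width: 0.053
```

Run:
```python
from h import *
st()
```

```text
t 8.65 p [ 0.5505 -0.3782  0.1031] yaw_y -104.98 z [ 1.e-04 -3.e-04 -1.e+00] q [0.285, 0.77, 0.369, 1.591, -0.342, 0.845, -1.045] F [ 0.3  -0.   -0.37] T [-0.01  0.04  0.01] w 0.053 tau [0.1, -104.2, 14.5, -30.5, 0.0, -0.0, 0.0]
```

Call:
apply_moves([
  {"translation":[0,0,0],"rotation":[0,0,0]},
  {"translation":[0,0,0],"rotation":[0,0,0]},
  {"translation":[0,0,0],"rotation":[0,0,0]},
], grip=0.42)

```text
time_s: 8.95
ee_pos: [0.5507, -0.3783, 0.1037]
tool_rot: [0.991, -0.13, 0.0, 0.0]
force: [0.8, 0.1, -0.5]
width: 0.0496
```

Call:
apply_moves([
  {"translation":[0,0,0],"rotation":[0,0,0]},
  {"translation":[0,0,0],"rotation":[0,0,0]},
  {"translation":[0,0,0],"rotation":[0,0,0]},
], grip=0.44)

```text
time_s: 9.25
ee_pos: [0.5507, -0.3783, 0.1038]
tool_rot: [0.991, -0.13, 0.001, 0.0]
force: [-0.5, -0.1, -0.1]
width: 0.0482
```

Call:
apply_moves([
  {"translation":[0,0,0],"rotation":[0,0,0]},
  {"translation":[0,0,0],"rotation":[0,0,0]},
  {"translation":[0,0,0],"rotation":[0,0,0]},
], grip=0.46)

```text
time_s: 9.55
ee_pos: [0.5507, -0.3785, 0.1039]
tool_rot: [0.991, -0.13, 0.001, 0.0]
force: [-0.2, 0.4, -1.3]
width: 0.0464
```

Run:
```python
from h import *
st()
```

```text
t 9.55 p [ 0.5507 -0.3785  0.1039] yaw_y -104.98 z [ 0.0011 -0.001  -1.    ] q [0.285, 0.769, 0.369, 1.591, -0.341, 0.845, -1.045] F [-0.24  0.44 -1.26] T [-0.12 -0.01 -0.05] w 0.0464 tau [-0.1, -105.0, 14.5, -30.9, -0.0, 0.0, 0.0]
```

Call:
apply_moves([
  {"translation":[0,0,-0.01],"rotation":[0,0,0]},
  {"translation":[0,0,-0.02],"rotation":[0,0,0]},
  {"translation":[0,0,-0.025],"rotation":[0,0,0]},
  {"translation":[0,0,-0.025],"rotation":[0,0,0]},
  {"translation":[0,0,-0.02],"rotation":[0,0,0]},
  {"translation":[0,0,-0.01],"rotation":[0,0,0]},
  {"translation":[0,0,0],"rotation":[0,0,0]},
])

```text
time_s: 10.25
ee_pos: [0.5503, -0.3782, 0.2211]
tool_rot: [0.991, -0.13, 0.001, 0.0]
force: [-0.5, 0.4, -1.1]
width: 0.0465
```

Run:
```python
from h import *
st(); wsnap('w5'); snap('scene','s5.png'); im=cv2.imread('pics/s5.png'); cv2.imwrite('pics/s5c.png',cv2.resize(im[120:360,180:440],None,fx=2.5,fy=2.5,interpolation=cv2.INTER_CUBIC))
```

```text
t 10.25 p [ 0.5503 -0.3782  0.2211] yaw_y -105.0 z [ 1.e-03 -7.e-04 -1.e+00] q [0.251, 0.639, 0.427, 1.505, -0.287, 1.058, -1.088] F [-0.48  0.43 -1.13] T [-0.05 -0.01 -0.01] w 0.0465 tau [-0.3, -100.1, 14.1, -37.6, 0.1, 0.7, -0.1]
```

View pics/w5.png

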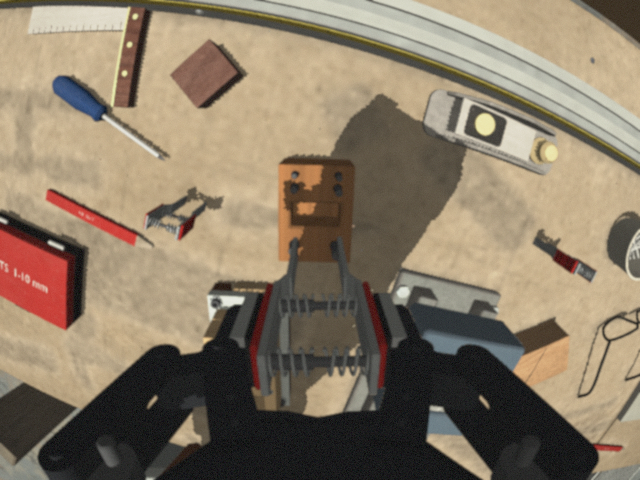

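View pics/s5c.png

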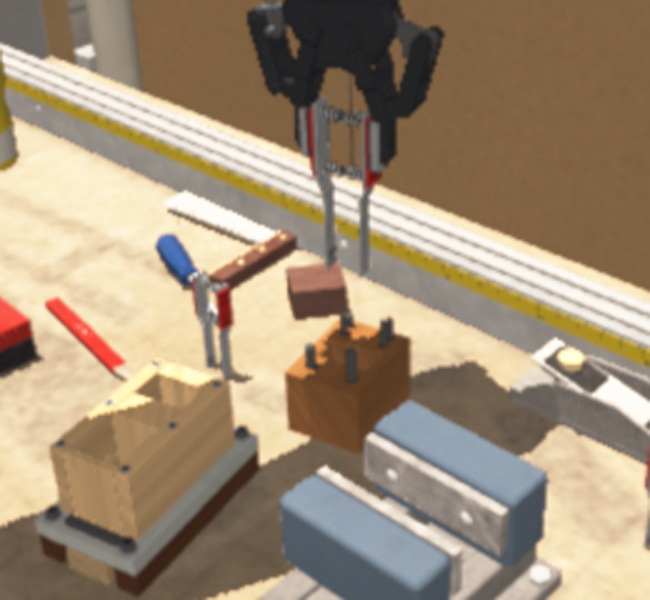

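Run:
```python
from runp import *
s=sensors.get_state(); q=np.array(s['q'])
for t in [(.42,-.30,.21),(.315,-.236,.20)]:
    q,o=simto(q,np.array(t),Rtool(np.radians(-106))); print(t,q.round(2),np.min([[c[0] for c in clear(x)] for x in o[::4]],axis=0))
import pickle
p,s5=pickle.load(open('w5.pkl','rb'))
a=atz('wrist',[[297,244],[338,244]],.2211-.086,p); r=R.from_quat(s5['tool_rot']); print(r.inv().apply(a-s5['ee_pos']))
rows((.42,-.30,.21),Rtool(np.radians(-106)))
```

```text
(0.42, -0.3, 0.21) [ 0.18  0.43  0.43  1.94 -0.24  0.82 -1.11] [0.247 0.201 0.237]
(0.315, -0.236, 0.2) [ 0.1   0.25  0.45  2.23 -0.17  0.7  -1.18] [0.325 0.202 0.163]
[[ 0.00063641 -0.01370003  0.08595787]
 [ 0.00063603  0.01309585  0.08596915]]
n 4 world d [-0.1298  0.0777 -0.0092] rot [-0.01  0.06  1.01]
([-0.0364, -0.0104, 0.0023], [-0.0, 0.01, 0.25])
([-0.0364, -0.0102, 0.0023], [-0.0, 0.01, 0.25])
([-0.0365, -0.0101, 0.0023], [-0.0, 0.01, 0.25])
([-0.0365, -0.0099, 0.0023], [-0.0, 0.01, 0.25])
```

Call:
apply_moves([
  {"translation":[-0.02,-0.005,0.001],"rotation":[0,0,0.1]},
  {"translation":[-0.033,-0.009,0.002],"rotation":[0,0,0.1]},
  {"translation":[-0.033,-0.009,0.003],"rotation":[0,0,0.1]},
  {"translation":[-0.033,-0.009,0.003],"rotation":[0,0,0.1]},
  {"translation":[-0.033,-0.009,0.003],"rotation":[0,0,0.1]},
  {"translation":[-0.033,-0.009,0.003],"rotation":[0,0,0.1]},
  {"translation":[-0.033,-0.009,0.003],"rotation":[0,0,0.1]},
  {"translation":[-0.018,-0.005,0.001],"rotation":[0,0,0.1]},
  {"translation":[-0.005,-0.003,0],"rotation":[0,0,0]},
  {"translation":[0,0,0],"rotation":[0,0,0]},
  {"translation":[0,0,0],"rotation":[0,0,0]},
])

```text
time_s: 11.45
ee_pos: [0.3226, -0.2412, 0.1904]
tool_rot: [0.991, -0.137, -0.008, -0.002]
force: [0.7, -0.8, -1.2]
width: 0.0465
```

Run:
```python
from h import *
st(); wsnap('w6'); im=cv2.imread('pics/w6.png')
```

```text
t 11.45 p [ 0.3226 -0.2412  0.1904] yaw_y -105.7 z [-0.0156  0.0065 -0.9999] q [0.095, 0.265, 0.476, 2.199, -0.177, 0.731, -1.153] F [ 0.69 -0.82 -1.21] T [-0.02 -0.04  0.01] w 0.0465 tau [-0.1, -51.7, 5.7, -27.0, 0.1, 0.2, -0.1]
```

View pics/w6.png

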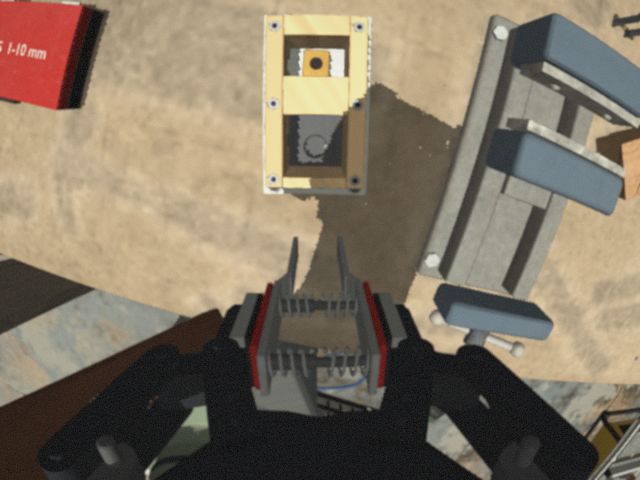

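Both wells show: the bush at (316,63), the dark slide's ring hole at about (315,146). Enlarging.

Run:
```python
from h import *
im=cv2.imread('pics/w6.png')
a=cv2.resize(im[8:203,255:380],None,fx=3,fy=3,interpolation=cv2.INTER_CUBIC)
b=cv2.convertScaleAbs(cv2.resize(im[105:180,275:360],None,fx=7,fy=7,interpolation=cv2.INTER_CUBIC),alpha=1.8)
cv2.imwrite('pics/w6a.png',a);cv2.imwrite('pics/w6b.png',b)
cv2.imwrite('pics/w6c.png',cv2.resize(im[15:95,258:378],None,fx=6,fy=6,interpolation=cv2.INTER_CUBIC))
```

```text
(no output)
```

View pics/w6a.png

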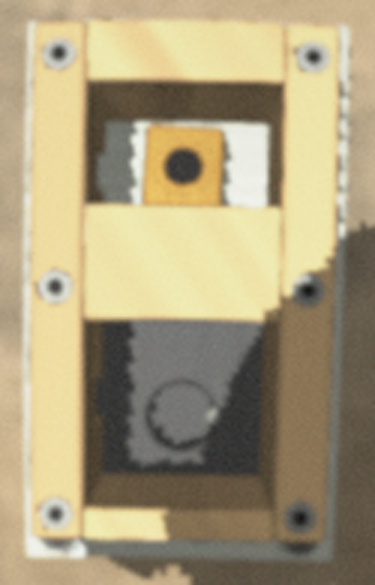

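View pics/w6b.png

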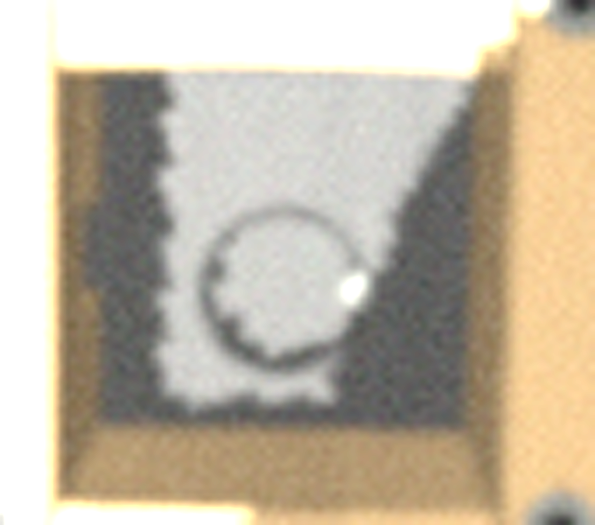

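View pics/w6c.png

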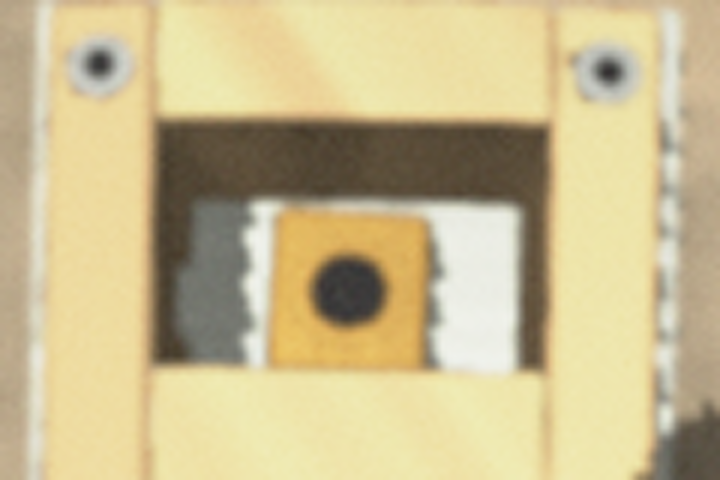

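Run:
```python
from h import *
import pickle
p,s=pickle.load(open('w6.pkl','rb'))
A=lambda a:np.array(a,float)/3+[255,8]
C=lambda a:np.array(a,float)/6+[258,15]
B=lambda a:np.array(a,float)/7+[275,105]
sc=A([[59,52],[314,57],[55,287],[308,290],[55,514],[300,518]])
S=atz('wrist',sc,.089,p); print(S.round(4).tolist(), S.mean(0).round(4))
ang=[np.degrees(np.arctan2(*(S[j]-S[i])[[1,0]])).round(2) for i,j in [(0,1),(2,3),(4,5)]]+[np.degrees(np.arctan2(*(S[j]-S[i])[[1,0]])).round(2)-90 for i,j in [(4,0),(5,1)]]; print(ang)
o=atz('wrist',A([[28,22],[340,27],[330,540],[28,540]]),.089,p); print('rim corners',o.round(4).tolist(),o.mean(0))
yaw=np.radians(np.mean(ang)); ex=np.array([np.cos(yaw),np.sin(yaw),0]); ey=np.array([-ex[1],ex[0],0])
c=S.mean(0)*[1,1,0]
J=lambda X: np.c_[(X-c)@ex,(X-c)@ey,X[:,2]].round(4)
print('yaw',np.degrees(yaw),'screws jig',J(S).tolist())
w=atz('wrist',B([[58,72],[515,72],[515,500],[58,500]]),.089,p); print('well b rim',J(w).tolist())
h=atz('wrist',B([[283,287],[203,287],[365,287],[283,205],[283,370]]),.033,p); print('hole b',h[0],J(h).tolist())
f=atz('wrist',B([[100,420],[467,420]]),.033,p); print('floor b corners -y',J(f).tolist())
wa=atz('wrist',C([[157,122],[548,125],[546,370],[154,365]]),.089,p); print('well a rim',J(wa).tolist())
fa=atz('wrist',C([[190,200],[522,205]]),.033,p); print('floor a +y',J(fa).tolist())
for z in (.047,.050): 
    b=atz('wrist',C([[349,291],[272,290],[430,290],[278,210],[425,215],[270,366],[430,366]]),z,p); print('bush',z,b[0],J(b).tolist())
```

```text
[[0.467, -0.2527, 0.089], [0.4511, -0.3047, 0.089], [0.4166, -0.2375, 0.089], [0.4012, -0.2895, 0.089], [0.3685, -0.223, 0.089], [0.3529, -0.275, 0.089]] [ 0.4096 -0.2638  0.089 ]
[np.float64(-106.98), np.float64(-106.48), np.float64(-106.68), np.float64(-106.8), np.float64(-106.84)]
rim corners [[0.4759, -0.2482, 0.089], [0.4565, -0.3121, 0.089], [0.3463, -0.2803, 0.089], [0.3646, -0.2154, 0.089]] [ 0.41083176 -0.26400897  0.089     ]
yaw -106.756 screws jig [[-0.0271, 0.0518, 0.089], [0.0273, 0.0516, 0.089], [-0.0272, -0.0008, 0.089], [0.0271, -0.0005, 0.089], [-0.0272, -0.051, 0.089], [0.0271, -0.051, 0.089]]
well b rim [[-0.0206, -0.0085, 0.089], [0.0214, -0.0077, 0.089], [0.0227, -0.0482, 0.089], [-0.0205, -0.049, 0.089]]
hole b [ 0.3775111  -0.25415218  0.033     ] [[0.0, -0.0334, 0.033], [-0.0091, -0.0336, 0.033], [0.0094, -0.0333, 0.033], [-0.0001, -0.024, 0.033], [0.0002, -0.0431, 0.033]]
floor b corners -y [[-0.0209, -0.0492, 0.033], [0.0216, -0.0485, 0.033]]
well a rim [[-0.0209, 0.0447, 0.089], [0.0207, 0.0451, 0.089], [0.0211, 0.0177, 0.089], [-0.0207, 0.0175, 0.089]]
floor a +y [[-0.0216, 0.0457, 0.033], [0.0218, 0.0458, 0.033]]
bush 0.047 [ 0.43975125 -0.2723781   0.047     ] [[-0.0005, 0.0314, 0.047], [-0.01, 0.0314, 0.047], [0.0096, 0.0318, 0.047], [-0.0095, 0.0419, 0.047], [0.0088, 0.0416, 0.047], [-0.0101, 0.0216, 0.047], [0.0098, 0.0219, 0.047]]
bush 0.05 [ 0.43935804 -0.27228825  0.05      ] [[-0.0004, 0.031, 0.05], [-0.0099, 0.031, 0.05], [0.0095, 0.0314, 0.05], [-0.0094, 0.0414, 0.05], [0.0087, 0.0411, 0.05], [-0.01, 0.0213, 0.05], [0.0097, 0.0216, 0.05]]
```

Run:
```python
from h import *
rows((.4391,-.2725,.198),Rtool(np.radians(-106.75)),n=5)
```

```text
n 5 world d [ 0.1164 -0.0312  0.0076] rot [-0.1   0.96  1.05]
([0.0241, -0.0003, -0.0019], [-0.02, 0.19, 0.21])
([0.0241, -0.0004, -0.0018], [-0.02, 0.19, 0.21])
([0.0241, -0.0005, -0.0018], [-0.02, 0.19, 0.21])
([0.0241, -0.0005, -0.0017], [-0.02, 0.19, 0.21])
([0.0241, -0.0006, -0.0016], [-0.02, 0.19, 0.21])
```

Call:
apply_moves([
  {"translation":[0.014,0,-0.005],"rotation":[0,0.2,0.2]},
  {"translation":[0.024,0,-0.002],"rotation":[0,0.2,0.2]},
  {"translation":[0.024,-0.001,-0.001],"rotation":[0,0.2,0.2]},
  {"translation":[0.024,-0.001,0],"rotation":[0,0.2,0.2]},
  {"translation":[0.018,0,0],"rotation":[0,0.2,0.2]},
  {"translation":[0.005,0,0],"rotation":[0,0,0]},
  {"translation":[0,0,0],"rotation":[0,0,0]},
  {"translation":[0,0,0],"rotation":[0,0,0]},
])

```text
time_s: 12.3
ee_pos: [0.4355, -0.2734, 0.1954]
tool_rot: [0.989, -0.145, -0.0, 0.0]
force: [-0.5, -0.3, -1.4]
width: 0.0461
```

Run:
```python
from h import *
st(); rows((.4391,-.2725,.198),Rtool(np.radians(-106.75)),n=1)
```

```text
t 12.3 p [ 0.4355 -0.2734  0.1954] yaw_y -106.7 z [-6.e-04 -2.e-04 -1.e+00] q [0.108, 0.427, 0.447, 1.944, -0.246, 0.824, -1.174] F [-0.54 -0.29 -1.35] T [-0.02 -0.02 -0.06] w 0.0461 tau [-0.3, -70.1, 9.1, -32.1, -0.1, -0.0, -0.0]
n 1 world d [0.0036 0.0009 0.0026] rot [0.02 0.03 0.05]
([0.0032, -0.0019, -0.0026], [0.02, 0.03, 0.05])
```

Call:
apply_moves([
  {"translation":[0.0032,-0.0019,0],"rotation":[0,0,0]},
  {"translation":[0,0,0],"rotation":[0,0,0]},
  {"translation":[0,0,0],"rotation":[0,0,0]},
])

```text
time_s: 12.6
ee_pos: [0.4381, -0.2722, 0.1956]
tool_rot: [0.989, -0.146, -0.0, -0.0]
force: [0.4, -0.7, -1.2]
width: 0.0463
```

Run:
```python
from h import *
st(); wsnap('w7'); rows((.4391,-.2725,.15),Rtool(np.radians(-106.75)),n=1)
im=cv2.imread('pics/w7.png'); cv2.imwrite('pics/w7c.png',cv2.resize(im[180:440,220:420],None,fx=2.3,fy=2.3,interpolation=cv2.INTER_CUBIC))
```

```text
t 12.6 p [ 0.4381 -0.2722  0.1956] yaw_y -106.74 z [-9.e-04  3.e-04 -1.e+00] q [0.105, 0.43, 0.446, 1.939, -0.247, 0.827, -1.179] F [ 0.39 -0.65 -1.17] T [0.02 0.01 0.02] w 0.0463 tau [-0.1, -71.1, 9.3, -31.4, -0.0, 0.0, -0.0]
n 1 world d [ 0.001  -0.0003 -0.0456] rot [-0.    0.05  0.01]
([0.0011, 0.0001, 0.0456], [-0.0, 0.05, 0.01])
```

View pics/w7c.png

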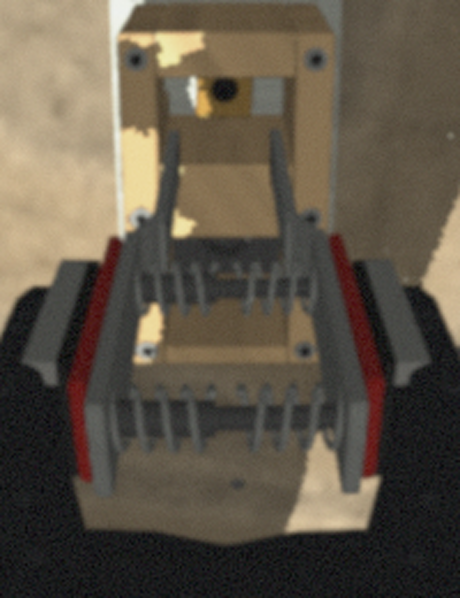

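Call:
apply_moves([
  {"translation":[0.0005,0,0.01],"rotation":[0,0,0]},
  {"translation":[0.0005,0,0.012],"rotation":[0,0,0]},
  {"translation":[0,0,0.012],"rotation":[0,0,0]},
  {"translation":[0,0,0.008],"rotation":[0,0,0]},
  {"translation":[0,0,0],"rotation":[0,0,0]},
  {"translation":[0,0,0],"rotation":[0,0,0]},
])

```text
time_s: 13.25
ee_pos: [0.4382, -0.2722, 0.1489]
tool_rot: [0.989, -0.146, -0.001, -0.0]
force: [-1.0, -0.0, -1.1]
width: 0.0463
```

Run:
```python
from h import *
st(); wsnap('w8'); rows((.4391,-.2725,.1235),Rtool(np.radians(-106.75)),n=1)
im=cv2.imread('pics/w8.png'); cv2.imwrite('pics/w8c.png',cv2.resize(im[180:340,250:400],None,fx=3.7,fy=3.7,interpolation=cv2.INTER_CUBIC))
```

```text
t 13.25 p [ 0.4382 -0.2722  0.1489] yaw_y -106.75 z [-0.0025  0.001  -1.    ] q [0.137, 0.5, 0.41, 1.977, -0.291, 0.725, -1.141] F [-0.98 -0.01 -1.07] T [-0.01 -0.04  0.03] w 0.0463 tau [0.0, -74.9, 9.9, -27.3, -0.0, -0.1, 0.0]
n 1 world d [ 0.0009 -0.0004 -0.0254] rot [-0.02  0.15  0.  ]
([0.001, 0.0001, 0.0254], [-0.02, 0.15, 0.0])
```

View pics/w8c.png

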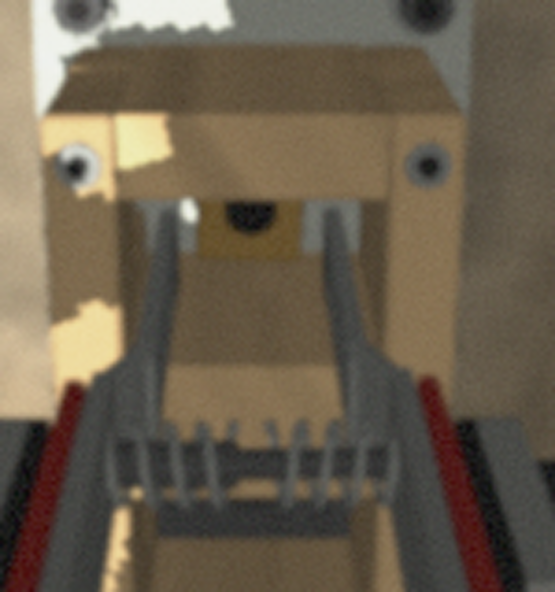

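Call:
apply_moves([
  {"translation":[0.0005,0,0.008],"rotation":[0,0.1,0]},
  {"translation":[0.0005,0,0.008],"rotation":[0,0.1,0]},
  {"translation":[0,0,0.006],"rotation":[0,0,0]},
  {"translation":[0,0,0.002],"rotation":[0,0,0]},
  {"translation":[0,0,0],"rotation":[0,0,0]},
])

```text
time_s: 13.8
ee_pos: [0.4397, -0.2725, 0.1233]
tool_rot: [0.989, -0.146, 0.001, 0.0]
force: [0.4, 0.1, -1.3]
width: 0.0462
```

Run:
```python
from h import *
st(); rows((.4391,-.2725,.1235),Rtool(np.radians(-106.75)),n=1)
```

```text
t 13.8 p [ 0.4397 -0.2725  0.1233] yaw_y -106.74 z [ 2.4e-03 -5.0e-04 -1.0e+00] q [0.158, 0.539, 0.384, 1.994, -0.319, 0.664, -1.118] F [ 0.43  0.15 -1.25] T [-0.02 -0.01 -0.05] w 0.0462 tau [0.1, -77.8, 10.2, -25.6, -0.1, -0.2, 0.1]
n 1 world d [-0.0006  0.      0.0002] rot [-0.01 -0.14  0.01]
([-0.0005, 0.0001, -0.0002], [-0.01, -0.14, 0.01])
```

Call:
apply_moves([
  {"translation":[0,0,0],"rotation":[0,0,0]},
  {"translation":[0,0,0],"rotation":[0,0,0]},
], grip=0.5)

```text
time_s: 14.0
ee_pos: [0.4397, -0.2727, 0.1235]
tool_rot: [0.989, -0.146, 0.001, 0.0]
force: [-0.6, 0.8, -1.0]
width: 0.0431
```

Call:
apply_moves([
  {"translation":[0,0,0],"rotation":[0,0,0]},
  {"translation":[0,0,0],"rotation":[0,0,0]},
], grip=0.515)

```text
time_s: 14.2
ee_pos: [0.4399, -0.2726, 0.1238]
tool_rot: [0.989, -0.146, 0.002, 0.0]
force: [0.5, 0.6, -0.6]
width: 0.0418
```

Call:
apply_moves([
  {"translation":[0,0,0],"rotation":[0,0,0]},
  {"translation":[0,0,0],"rotation":[0,0,0]},
], grip=0.525)

```text
time_s: 14.4
ee_pos: [0.44, -0.2725, 0.1239]
tool_rot: [0.989, -0.146, 0.002, 0.0]
force: [0.2, -0.0, -2.1]
width: 0.0408
```

Run:
```python
from h import *
st()
```

```text
t 14.4 p [ 0.44   -0.2725  0.1239] yaw_y -106.73 z [ 3.2e-03 -6.0e-04 -1.0e+00] q [0.158, 0.538, 0.384, 1.994, -0.318, 0.664, -1.118] F [ 0.22 -0.02 -2.11] T [ 0.05 -0.02 -0.01] w 0.0408 tau [0.1, -78.9, 10.6, -26.2, 0.0, -0.1, 0.0]
```

Call:
apply_moves([
  {"translation":[0,0,0],"rotation":[0,0,0]},
  {"translation":[0,0,0],"rotation":[0,0,0]},
], grip=0.53)

```text
time_s: 14.6
ee_pos: [0.44, -0.2725, 0.1239]
tool_rot: [0.989, -0.146, 0.002, 0.0]
force: [-0.3, -0.8, -2.4]
width: 0.04
```

Run:
```python
from h import *
W=[]
for i in range(4): 
    viewer.read_camera('wrist'); W.append(sensors.get_state()['width'])
print(np.round(W,5),np.mean(W)); st()
```

```text
[0.04076 0.0408  0.04085 0.04065] 0.040764306341654774
t 14.8 p [ 0.44   -0.2725  0.124 ] yaw_y -106.73 z [ 3.2e-03 -6.0e-04 -1.0e+00] q [0.158, 0.538, 0.384, 1.994, -0.318, 0.664, -1.118] F [ 0.81  0.12 -1.59] T [0.1  0.03 0.01] w 0.0407 tau [0.1, -78.5, 10.5, -26.0, 0.1, -0.1, 0.0]
```

Call:
apply_moves([
  {"translation":[0,0,-0.002],"rotation":[0,0,0]},
  {"translation":[0,0,-0.002],"rotation":[0,0,0]},
])

```text
time_s: 15.0
ee_pos: [0.4398, -0.2725, 0.1279]
tool_rot: [0.989, -0.146, 0.001, 0.0]
force: [-0.0, -0.3, -1.6]
width: 0.0404
```

Call:
apply_moves([
  {"translation":[0,0,-0.002],"rotation":[0,0,0]},
  {"translation":[0,0,-0.002],"rotation":[0,0,0]},
])

```text
time_s: 15.2
ee_pos: [0.4398, -0.2727, 0.1324]
tool_rot: [0.989, -0.146, 0.001, 0.0]
force: [-0.4, 0.0, -1.6]
width: 0.0407
```

Run:
```python
from h import *
st()
```

```text
t 15.2 p [ 0.4398 -0.2727  0.1324] yaw_y -106.74 z [ 2.8e-03 -7.0e-04 -1.0e+00] q [0.151, 0.525, 0.393, 1.988, -0.31, 0.683, -1.125] F [-0.37  0.03 -1.63] T [0.01 0.   0.05] w 0.0407 tau [0.3, -77.1, 10.2, -26.5, -0.1, -0.2, 0.1]
```

Run:
```python
from h import *
wsnap('w9')
im=cv2.imread('pics/w9.png'); cv2.imwrite('pics/w9c.png',cv2.convertScaleAbs(cv2.resize(im[180:340,250:400],None,fx=3.7,fy=3.7,interpolation=cv2.INTER_CUBIC),alpha=1.6))
snap('top','t9.png'); im=cv2.imread('pics/t9.png'); cv2.imwrite('pics/t9c.png',cv2.resize(im[245:365,190:300],None,fx=5,fy=5,interpolation=cv2.INTER_CUBIC))
```

```text
(no output)
```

View pics/w9c.png

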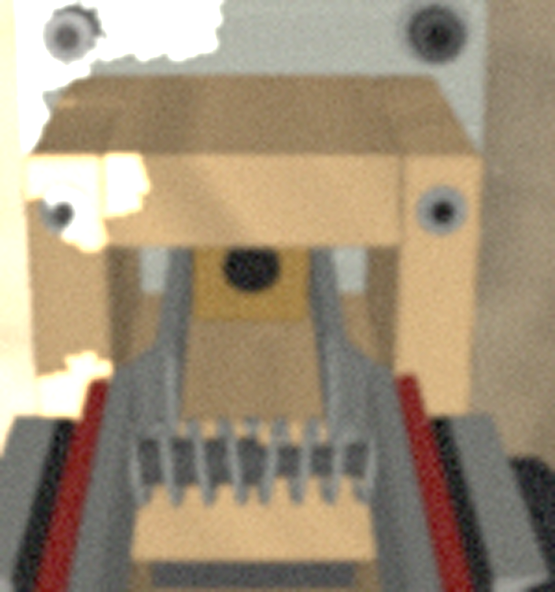

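View pics/t9c.png

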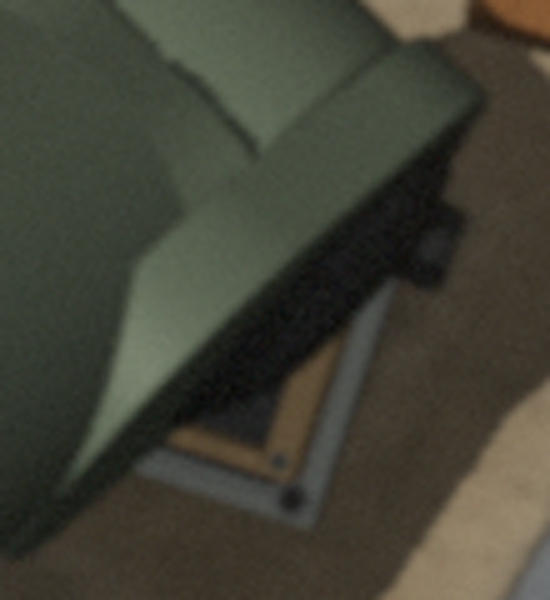

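Run:
```python
from h import *
import pickle
p,s=pickle.load(open('w9.pkl','rb'))
for z in (.047,.050,.053,.055,.058): print(z,proj('wrist',[.4397,-.2724,z],p), proj('wrist',[.4394,-.2723,z],p))
W=atz('wrist',np.array([[195,320],[310,320]])/3.7+[250,180],.05,p);print(W,np.linalg.norm(W[1]-W[0]))
```

```text
0.047 [[317.70597456 245.80624543]] [[317.69167882 246.2632272 ]]
0.05 [[317.70244651 247.34641599]] [[317.6879835  247.80811126]]
0.053 [[317.69883526 248.92335506]] [[317.68420121 249.38984334]]
0.055 [[317.69638012 249.99570142]] [[317.68162991 250.46542977]]
0.058 [[317.6926238  251.63677954]] [[317.67769601 252.11143591]]
[[ 0.42973903 -0.25910565  0.05      ]
 [ 0.42385679 -0.27867341  0.05      ]] 0.020432763392390474
```

Call:
apply_moves([
  {"translation":[0,0,-0.004],"rotation":[0,0,0]},
  {"translation":[0,0,-0.008],"rotation":[0,0,0]},
  {"translation":[0,0,-0.012],"rotation":[0,0,0]},
  {"translation":[0,0,-0.014],"rotation":[0,0,0]},
  {"translation":[0,0,-0.014],"rotation":[0,0,0]},
  {"translation":[0,0,-0.01],"rotation":[0,0,0]},
  {"translation":[0,0,-0.005],"rotation":[0,0,0]},
  {"translation":[0,0,0],"rotation":[0,0,0]},
])

```text
time_s: 16.1
ee_pos: [0.4398, -0.2729, 0.2065]
tool_rot: [0.989, -0.146, 0.003, 0.0]
force: [0.7, -0.2, -1.7]
width: 0.0407
```

Run:
```python
from h import *
st(); wsnap('w10')
im=cv2.imread('pics/w10.png'); cv2.imwrite('pics/w10c.png',cv2.convertScaleAbs(cv2.resize(im[180:340,250:400],None,fx=3.7,fy=3.7,interpolation=cv2.INTER_CUBIC),alpha=1.6))
```

```text
t 16.1 p [ 0.4398 -0.2729  0.2065] yaw_y -106.76 z [ 0.0051 -0.0015 -1.    ] q [0.098, 0.414, 0.454, 1.929, -0.24, 0.846, -1.185] F [ 0.69 -0.21 -1.67] T [-0.02 -0.05  0.01] w 0.0407 tau [-0.2, -71.9, 9.6, -32.8, 0.2, 0.4, -0.1]
```

View pics/w10c.png

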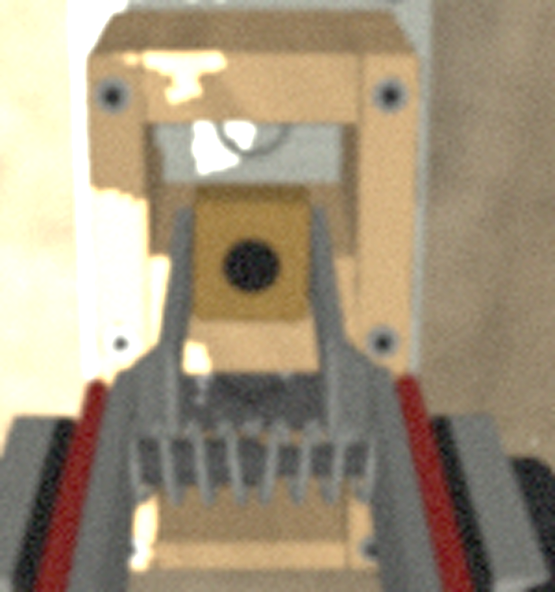

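```bash
cat >> h.py <<'E'
def Rz(yawdeg,z):
    z=np.array(z,float);z/=np.linalg.norm(z); a=np.radians(yawdeg); y=np.array([np.cos(a),np.sin(a),0]); x=np.cross(y,z); x/=np.linalg.norm(x); y=np.cross(z,x); return R.from_matrix(np.c_[x,y,z])
RG=Rz(-106.73,(.0032,-.0006,-1))
E
python3 - <<'E'
from h import *
rows((.3781,-.2538,.204),RG,n=4)
E
```

```text
n 4 world d [-0.0616  0.0191 -0.0021] rot [ 0.01 -0.09 -0.04]
([-0.0161, -0.0001, 0.0005], [0.0, -0.02, -0.01])
([-0.0161, -0.0001, 0.0005], [0.0, -0.02, -0.01])
([-0.0161, -0.0001, 0.0005], [0.0, -0.02, -0.01])
([-0.0161, -0.0001, 0.0005], [0.0, -0.02, -0.01])
```

Call:
apply_moves([
  {"translation":[-0.008,0,0],"rotation":[0,0,0]},
  {"translation":[-0.015,0,0],"rotation":[0,0,0]},
  {"translation":[-0.016,0,0],"rotation":[0,0,0]},
  {"translation":[-0.014,0,0],"rotation":[0,-0.1,0]},
  {"translation":[-0.006,0,0],"rotation":[0,0,0]},
  {"translation":[0,0,0],"rotation":[0,0,0]},
  {"translation":[0,0,0],"rotation":[0,0,0]},
])

```text
time_s: 16.85
ee_pos: [0.3777, -0.2539, 0.2029]
tool_rot: [0.989, -0.146, -0.001, -0.0]
force: [0.0, -0.8, -1.9]
width: 0.0406
```

Run:
```python
from h import *
st(); rows((.3781,-.2538,.2),RG,n=1)
```

```text
t 16.85 p [ 0.3777 -0.2539  0.2029] yaw_y -106.78 z [-0.0021  0.0011 -1.    ] q [0.082, 0.323, 0.472, 2.076, -0.205, 0.789, -1.185] F [ 0.03 -0.77 -1.94] T [-0.    0.02 -0.02] w 0.0406 tau [0.2, -59.8, 7.4, -29.7, 0.1, 0.1, -0.0]
n 1 world d [ 0.0004  0.0001 -0.0029] rot [-0.    0.32 -0.05]
([0.0003, -0.0002, 0.0029], [-0.0, 0.32, -0.05])
```

Call:
apply_moves([
  {"translation":[0,0,0.006],"rotation":[0,0.15,0]},
  {"translation":[0,0,0.012],"rotation":[0,0.15,0]},
  {"translation":[0,0,0.014],"rotation":[0,0,0]},
  {"translation":[0,0,0.014],"rotation":[0,0,0]},
  {"translation":[0,0,0.007],"rotation":[0,0,0]},
  {"translation":[0,0,0],"rotation":[0,0,0]},
  {"translation":[0,0,0],"rotation":[0,0,0]},
])

```text
time_s: 17.55
ee_pos: [0.3803, -0.2547, 0.146]
tool_rot: [0.989, -0.145, 0.002, 0.001]
force: [0.0, 0.4, -1.9]
width: 0.0404
```

Run:
```python
from h import *
st(); rows((.3781,-.2538,.14),RG,n=1); wsnap('w11')
im=cv2.imread('pics/w11.png'); cv2.imwrite('pics/w11c.png',cv2.convertScaleAbs(cv2.resize(im[180:340,250:400],None,fx=3.7,fy=3.7,interpolation=cv2.INTER_CUBIC),alpha=1.6))
```

```text
t 17.55 p [ 0.3803 -0.2547  0.146 ] yaw_y -106.71 z [ 0.0036 -0.0019 -1.    ] q [0.135, 0.421, 0.418, 2.127, -0.281, 0.642, -1.116] F [ 0.04  0.4  -1.87] T [ 0.03  0.01 -0.  ] w 0.0404 tau [0.1, -64.4, 8.0, -25.1, -0.1, -0.1, 0.1]
n 1 world d [-0.0022  0.0009 -0.006 ] rot [ 0.06 -0.04  0.02]
([-0.0024, -0.0003, 0.006], [0.06, -0.04, 0.02])
```

View pics/w11c.png

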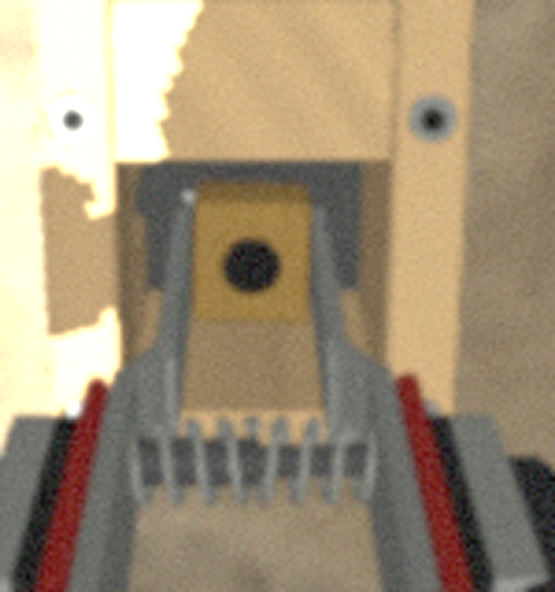

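Call:
apply_moves([
  {"translation":[-0.0023,-0.0003,0],"rotation":[0.06,0,0]},
  {"translation":[0,0,0.003],"rotation":[0,0,0]},
  {"translation":[0,0,0.003],"rotation":[0,0,0]},
  {"translation":[0,0,0],"rotation":[0,0,0]},
  {"translation":[0,0,0],"rotation":[0,0,0]},
])

```text
time_s: 18.1
ee_pos: [0.3788, -0.2539, 0.1409]
tool_rot: [0.989, -0.145, 0.003, 0.0]
force: [1.3, -0.4, -1.3]
width: 0.0404
```

Run:
```python
from h import *
st(); rows((.3781,-.2538,.133),RG,n=1)
```

```text
t 18.1 p [ 0.3788 -0.2539  0.1409] yaw_y -106.69 z [ 0.0066 -0.0015 -1.    ] q [0.142, 0.427, 0.411, 2.136, -0.29, 0.624, -1.107] F [ 1.26 -0.36 -1.31] T [-0.07  0.04 -0.06] w 0.0404 tau [0.0, -65.7, 8.2, -24.9, -0.0, -0.1, 0.0]
n 1 world d [-0.0007  0.0001 -0.0079] rot [-0.   -0.2   0.04]
([-0.0008, 0.0001, 0.0079], [-0.0, -0.2, 0.04])
```

Call:
apply_moves([
  {"translation":[-0.0008,0,0.002],"rotation":[0,-0.2,0]},
  {"translation":[0,0,0.002],"rotation":[0,0,0]},
  {"translation":[0,0,0.002],"rotation":[0,0,0]},
  {"translation":[0,0,0.001],"rotation":[0,0,0]},
  {"translation":[0,0,0],"rotation":[0,0,0]},
])

```text
time_s: 18.6
ee_pos: [0.3781, -0.2537, 0.1333]
tool_rot: [0.989, -0.145, 0.001, 0.0]
force: [-0.0, -0.1, -1.8]
width: 0.0408
```

Run:
```python
from h import *
st(); rows((.3781,-.2538,.130),RG,n=1)
```

```text
t 18.6 p [ 0.3781 -0.2537  0.1333] yaw_y -106.69 z [ 2.9e-03 -5.0e-04 -1.0e+00] q [0.149, 0.441, 0.402, 2.141, -0.298, 0.609, -1.099] F [-0.04 -0.07 -1.8 ] T [ 0.01 -0.    0.01] w 0.0408 tau [0.0, -66.5, 8.3, -24.2, -0.0, -0.1, 0.0]
n 1 world d [ 0.     -0.0001 -0.0033] rot [-0.    0.02  0.04]
([0.0, 0.0001, 0.0033], [-0.0, 0.02, 0.04])
```

Call:
apply_moves([
  {"translation":[0,0,0.001],"rotation":[0,0,0]},
  {"translation":[0,0,0.001],"rotation":[0,0,0]},
  {"translation":[0,0,0.001],"rotation":[0,0,0]},
])

```text
time_s: 18.9
ee_pos: [0.3782, -0.2537, 0.1302]
tool_rot: [0.989, -0.145, 0.002, 0.0]
force: [0.2, -0.9, -1.7]
width: 0.0404
```

Call:
apply_moves([
  {"translation":[0,0,0.001],"rotation":[0,0,0]},
  {"translation":[0,0,0.001],"rotation":[0,0,0]},
])

```text
time_s: 19.1
ee_pos: [0.3781, -0.2538, 0.128]
tool_rot: [0.989, -0.145, 0.002, 0.0]
force: [-1.2, -1.6, -0.3]
width: 0.0408
```

Run:
```python
from h import *
st(); rows((.3781,-.2538,.130),RG,n=1)
```

```text
t 19.1 p [ 0.3781 -0.2538  0.128 ] yaw_y -106.69 z [ 3.2e-03 -7.0e-04 -1.0e+00] q [0.155, 0.451, 0.396, 2.144, -0.305, 0.596, -1.093] F [-1.22 -1.55 -0.27] T [-0.41  0.38  0.02] w 0.0408 tau [-0.9, -67.7, 7.7, -24.0, -0.3, 0.2, -0.0]
n 1 world d [-0.     0.     0.002] rot [0.01 0.   0.04]
([-0.0, -0.0, -0.002], [0.01, 0.0, 0.04])
```

Call:
apply_moves([
  {"translation":[-0.0002,0.0004,0.001],"rotation":[0,0,0]},
  {"translation":[0,0,0.001],"rotation":[0,0,0]},
])

```text
time_s: 19.3
ee_pos: [0.3778, -0.2541, 0.1259]
tool_rot: [0.989, -0.145, 0.002, 0.0]
force: [-0.2, 0.9, 0.6]
width: 0.041
```

```bash
cat >> h.py <<'E'
def fj():
    s=sensors.get_state(); ex=np.array([-.2883,-.9575,0]); ey=np.array([.9575,-.2883,0]); F=s['force'];p=s['ee_pos']-np.array([.3781,-.2538,0])
    print('jig F x %.1f y %.1f z %.1f'%(F@ex,F@ey,F[2]),'dpos x %.2f y %.2f mm z %.2f'%(1e3*p@ex,1e3*p@ey,1e3*p[2]),'T x %.2f y %.2f'%(s['wrist_torque']@ex,s['wrist_torque']@ey))
E
python3 - <<'E'
from h import *
st(); fj()
E
```

```text
t 19.3 p [ 0.3778 -0.2541  0.1259] yaw_y -106.69 z [ 3.1e-03 -5.0e-04 -1.0e+00] q [0.158, 0.455, 0.393, 2.146, -0.308, 0.591, -1.089] F [-0.17  0.87  0.64] T [0.41 0.04 0.03] w 0.041 tau [0.4, -66.9, 9.1, -23.5, 0.3, -0.3, -0.0]
jig F x -0.8 y -0.4 z 0.6 dpos x 0.39 y -0.21 mm z 125.88 T x -0.15 y 0.39
```

Call:
apply_moves([
  {"translation":[0,-0.0001,0.001],"rotation":[0,0,0]},
  {"translation":[0,0,0.001],"rotation":[0,0,0]},
])

```text
time_s: 19.5
ee_pos: [0.3779, -0.254, 0.1238]
tool_rot: [0.989, -0.145, 0.002, -0.0]
force: [0.0, 0.9, 2.0]
width: 0.0407
```

Run:
```python
from h import *
fj()
```

```text
jig F x -0.9 y -0.2 z 2.0 dpos x 0.23 y -0.15 mm z 123.79 T x -0.29 y 0.04
```

Call:
apply_moves([
  {"translation":[0,0,0.001],"rotation":[0,0,0]},
])

```text
time_s: 19.6
ee_pos: [0.3779, -0.254, 0.1228]
tool_rot: [0.989, -0.145, 0.002, -0.0]
force: [-1.0, 0.9, 2.2]
width: 0.0405
```

Call:
apply_moves([
  {"translation":[0,0,0.0007],"rotation":[0,0,0]},
])

```text
time_s: 19.7
ee_pos: [0.3779, -0.254, 0.122]
tool_rot: [0.989, -0.145, 0.002, -0.0]
force: [-0.8, 1.6, 4.1]
width: 0.0405
```

Run:
```python
from h import *
fj()
```

```text
jig F x -1.3 y -1.3 z 4.1 dpos x 0.26 y -0.13 mm z 122.01 T x -0.33 y 0.05
```

Call:
apply_moves([
  {"translation":[0,-0.0001,0.0006],"rotation":[0,0,0]},
])

```text
time_s: 19.8
ee_pos: [0.3779, -0.2539, 0.1214]
tool_rot: [0.989, -0.145, 0.002, -0.0]
force: [-1.8, 1.9, 9.7]
width: 0.0405
```

Call:
apply_moves([
  {"translation":[0,0,0.0006],"rotation":[0,0,0]},
])

```text
time_s: 19.9
ee_pos: [0.378, -0.2539, 0.1209]
tool_rot: [0.989, -0.145, 0.002, -0.0]
force: [-1.6, 0.6, 8.8]
width: 0.0404
```

Run:
```python
from h import *
fj()
```

```text
jig F x -0.1 y -1.7 z 8.8 dpos x 0.11 y -0.11 mm z 120.94 T x -0.55 y 0.30
```

Call:
apply_moves([
  {"translation":[0,0,0.0005],"rotation":[0,0,0]},
])

```text
time_s: 20.0
ee_pos: [0.3781, -0.2539, 0.1206]
tool_rot: [0.989, -0.145, 0.002, -0.0]
force: [-1.5, 1.4, 7.4]
width: 0.0405
```

Run:
```python
from h import *
fj(); wsnap('w12'); fj()
im=cv2.imread('pics/w12.png'); cv2.imwrite('pics/w12c.png',cv2.convertScaleAbs(cv2.resize(im[180:340,250:400],None,fx=3.7,fy=3.7,interpolation=cv2.INTER_CUBIC),alpha=1.6))
```

```text
jig F x -0.9 y -1.8 z 7.4 dpos x 0.13 y 0.03 mm z 120.61 T x -0.58 y 0.20
jig F x -1.4 y -1.9 z 6.5 dpos x 0.16 y 0.02 mm z 120.58 T x -0.54 y 0.19
```

View pics/w12c.png

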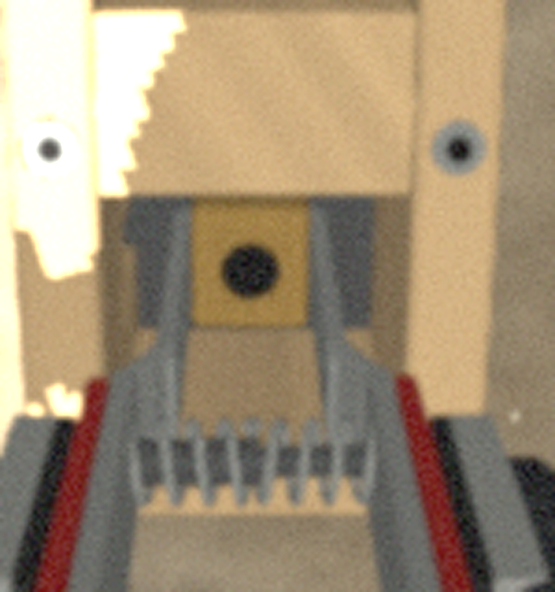

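```bash
cat > hd.py <<'E'
from h import *
import pickle
from scipy.optimize import brentq
def headz(fn,verbose=True):
    p,s=pickle.load(open(fn+'.pkl','rb')); im=cv2.cvtColor(cv2.imread(f'pics/{fn}.png'),cv2.COLOR_BGR2HSV).astype(float)
    sub=cv2.imread(f'pics/{fn}.png').astype(float)[238:266,304:331].max(2)
    thr=(np.percentile(sub,5)+np.median(sub))/2
    w=np.clip(thr-sub,0,None); 
    n,lab,stt,cen=cv2.connectedComponentsWithStats((w>0).astype(np.uint8)); k=lab[14,13] or lab[12,13]
    m=(lab==k); ys,xs=np.nonzero(m); ww=w[m]; c=np.array([304+(xs*ww).sum()/ww.sum(),238+(ys*ww).sum()/ww.sum()])
    r=R.from_quat(s['tool_rot']); 
    # assume bush axis on tool x=~0 : solve tool z depth along the ray for tool x=x0
    o,d=ray('wrist',[c],p); o=r.inv().apply(o-s['ee_pos']); d=r.inv().apply(d)[0]
    t=(0.0-o[0])/d[0]; X=o+d*t
    if verbose: print(fn,c.round(2),m.sum(),'tool pt at x=0',X.round(4),'world z',(s['ee_pos'][2]-X[2]).round(4))
    return c
if __name__=='__main__':
    for f in ['w9','w10','w11','w12']: headz(f)
E
python3 hd.py
```

```text
w9 [317.43 252.32] 149 tool pt at x=0 [ 0.     -0.0004  0.0722] world z 0.0602
w10 [317.5  251.52] 167 tool pt at x=0 [ 0.     -0.0003  0.0736] world z 0.1329
w11 [317.5  251.57] 168 tool pt at x=0 [ 0.     -0.0003  0.0736] world z 0.0725
w12 [317.15 252.85] 168 tool pt at x=0 [ 0.     -0.0005  0.0712] world z 0.0494
```

Call:
apply_moves([
  {"translation":[0,0,0],"rotation":[0,0,0]},
  {"translation":[0,0,0],"rotation":[0,0,0]},
  {"translation":[0,0,0],"rotation":[0,0,0]},
  {"translation":[0,0,-0.001],"rotation":[0,0,0]},
  {"translation":[0,0,-0.002],"rotation":[0,0,0]},
  {"translation":[0,0,0],"rotation":[0,0,0]},
], grip=0.46)

```text
time_s: 20.65
ee_pos: [0.3781, -0.254, 0.1235]
tool_rot: [0.989, -0.145, 0.002, -0.0]
force: [-0.3, 0.0, -1.4]
width: 0.046
```

Run:
```python
from h import *
st();fj()
```

```text
t 20.65 p [ 0.3781 -0.254   0.1235] yaw_y -106.71 z [ 3.7e-03 -4.0e-04 -1.0e+00] q [0.161, 0.459, 0.389, 2.147, -0.312, 0.585, -1.087] F [-0.29  0.01 -1.4 ] T [-0.02  0.01  0.01] w 0.046 tau [-0.1, -67.8, 8.5, -23.2, 0.1, 0.1, -0.1]
jig F x 0.1 y -0.3 z -1.4 dpos x 0.15 y 0.05 mm z 123.54 T x 0.00 y -0.02
```

Call:
apply_moves([
  {"translation":[0,0,-0.005],"rotation":[0,0,0]},
  {"translation":[0,0,-0.008],"rotation":[0,0,0]},
  {"translation":[0,0,-0.008],"rotation":[0,0,0]},
  {"translation":[0,0,-0.004],"rotation":[0,0,0]},
  {"translation":[0,0,0],"rotation":[0,0,0]},
  {"translation":[0,0,0],"rotation":[0,0,0]},
])

```text
time_s: 21.25
ee_pos: [0.3783, -0.2541, 0.1515]
tool_rot: [0.989, -0.145, 0.003, 0.0]
force: [-0.1, 0.2, -1.1]
width: 0.046
```

Run:
```python
from h import *
st();rows((.3781,-.2540,.15),RG,n=1); wsnap('w13')
im=cv2.imread('pics/w13.png'); cv2.imwrite('pics/w13c.png',cv2.convertScaleAbs(cv2.resize(im[180:340,250:400],None,fx=3.7,fy=3.7,interpolation=cv2.INTER_CUBIC),alpha=1.6))
```

```text
t 21.25 p [ 0.3783 -0.2541  0.1515] yaw_y -106.71 z [ 5.e-03 -8.e-04 -1.e+00] q [0.13, 0.408, 0.424, 2.128, -0.276, 0.652, -1.119] F [-0.1   0.16 -1.11] T [-0.02 -0.    0.02] w 0.046 tau [-0.1, -65.0, 8.3, -26.1, 0.0, 0.1, -0.0]
n 1 world d [-0.0002  0.0001 -0.0015] rot [-0.02 -0.1   0.02]
([-0.0002, 0.0, 0.0015], [-0.02, -0.1, 0.02])
```

View pics/w13c.png

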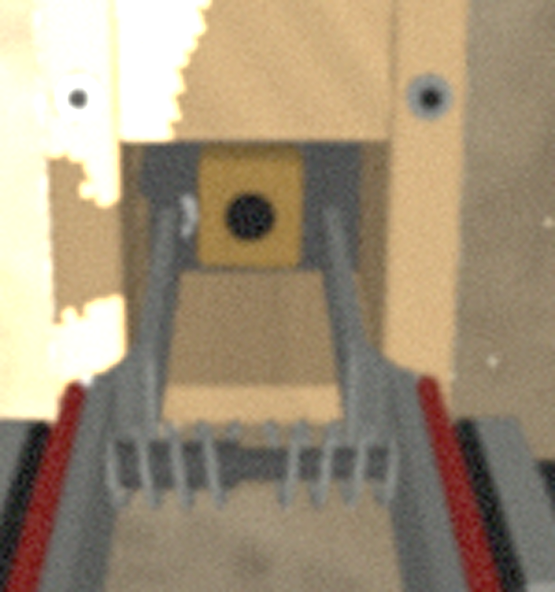

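Call:
apply_moves([
  {"translation":[0,0,0],"rotation":[0,-0.1,0]},
  {"translation":[0,0,0],"rotation":[0,0,0]},
  {"translation":[0,0,0],"rotation":[0,0,0]},
  {"translation":[0,0,0.005],"rotation":[0,0,0]},
  {"translation":[0,0,0.004],"rotation":[0,0,0]},
  {"translation":[0,0,0],"rotation":[0,0,0]},
], grip=0.615)

```text
time_s: 21.9
ee_pos: [0.3778, -0.2538, 0.1408]
tool_rot: [0.989, -0.145, 0.001, -0.0]
force: [0.1, -0.3, -1.2]
width: 0.0334
```

Run:
```python
from h import *
st();fj(); rows((.3781,-.2540,.138),RG,n=1)
```

```text
t 21.9 p [ 0.3778 -0.2538  0.1408] yaw_y -106.71 z [ 1.6e-03  3.0e-04 -1.0e+00] q [0.141, 0.428, 0.413, 2.134, -0.288, 0.63, -1.108] F [ 0.07 -0.3  -1.23] T [-0.02  0.02  0.  ] w 0.0334 tau [0.1, -65.5, 8.2, -24.8, -0.1, -0.3, 0.1]
jig F x 0.3 y 0.2 z -1.2 dpos x 0.11 y -0.23 mm z 140.84 T x -0.01 y -0.02
n 1 world d [ 0.0003 -0.0002 -0.0028] rot [-0.02  0.1   0.02]
([0.0003, 0.0001, 0.0028], [-0.02, 0.1, 0.02])
```

Call:
apply_moves([
  {"translation":[0.0002,0,0.002],"rotation":[0,0,0]},
  {"translation":[0,0,0.0015],"rotation":[0,0,0]},
  {"translation":[0,0,0.001],"rotation":[0,0,0]},
])

```text
time_s: 22.2
ee_pos: [0.378, -0.254, 0.1358]
tool_rot: [0.989, -0.145, 0.001, -0.0]
force: [0.0, -0.0, -1.9]
width: 0.0328
```

Call:
apply_moves([
  {"translation":[0,0,0.001],"rotation":[0,0,0]},
  {"translation":[0,0,0.0005],"rotation":[0,0,0]},
])

```text
time_s: 22.4
ee_pos: [0.3781, -0.254, 0.1343]
tool_rot: [0.989, -0.145, 0.001, -0.0]
force: [-0.4, 0.0, 7.6]
width: 0.0329
```

Call:
apply_moves([
  {"translation":[0,0,0.0007],"rotation":[0,0,0]},
])

```text
time_s: 22.5
ee_pos: [0.3785, -0.2542, 0.134]
tool_rot: [0.989, -0.145, 0.001, -0.0]
force: [-0.3, 0.9, 16.7]
width: 0.0334
```

Call:
apply_moves([
  {"translation":[0,0,0.0007],"rotation":[0,0,0]},
])

```text
time_s: 22.6
ee_pos: [0.3792, -0.2544, 0.1339]
tool_rot: [0.989, -0.145, 0.002, -0.0]
force: [-0.4, 1.8, 15.9]
width: 0.033
```

Call:
apply_moves([
  {"translation":[-0.0005,0,-0.003],"rotation":[0,0,0]},
  {"translation":[0,0,-0.008],"rotation":[0,0,0]},
  {"translation":[0,0,-0.012],"rotation":[0,0,0]},
  {"translation":[0,0,-0.014],"rotation":[0,0,0]},
  {"translation":[0,0,-0.015],"rotation":[0,0,0]},
  {"translation":[0,0,-0.01],"rotation":[0,0,0]},
  {"translation":[0,0,-0.004],"rotation":[0,0,0]},
  {"translation":[0,0,0],"rotation":[0,0,0]},
])

```text
time_s: 23.4
ee_pos: [0.378, -0.2544, 0.2046]
tool_rot: [0.989, -0.146, 0.002, -0.0]
force: [0.3, 0.4, -0.4]
width: 0.033
```

Run:
```python
from h import *
st();rows((.3226,-.2412,.205),Rtool(np.radians(-105.7)),n=3)
```

```text
t 23.4 p [ 0.378  -0.2544  0.2046] yaw_y -106.75 z [ 4.3e-03 -5.0e-04 -1.0e+00] q [0.079, 0.318, 0.476, 2.078, -0.207, 0.785, -1.181] F [ 0.35  0.41 -0.4 ] T [0.03 0.01 0.04] w 0.033 tau [-0.2, -59.7, 7.4, -31.1, 0.2, 0.4, -0.2]
n 3 world d [-0.0554  0.0132  0.0004] rot [-0.04 -0.25 -1.05]
([-0.0189, 0.0011, -0.0002], [-0.01, -0.08, -0.35])
([-0.0189, 0.001, -0.0002], [-0.01, -0.08, -0.35])
([-0.019, 0.0009, -0.0002], [-0.01, -0.08, -0.35])
```

Run:
```python
from h import *
wsnap('w14')
im=cv2.imread('pics/w14.png'); cv2.imwrite('pics/w14c.png',cv2.convertScaleAbs(cv2.resize(im[150:340,240:400],None,fx=3.1,fy=3.1,interpolation=cv2.INTER_CUBIC),alpha=1.6))
rows((.5505,-.378,.225),Rtool(np.radians(-105)),n=6)
```

```text
n 6 world d [ 0.1726 -0.1237  0.0207] rot [-0.05 -0.23 -1.76]
([0.0335, 0.0114, -0.0033], [-0.01, -0.04, -0.29])
([0.0334, 0.0116, -0.0033], [-0.01, -0.04, -0.29])
([0.0334, 0.0118, -0.0034], [-0.01, -0.04, -0.29])
([0.0333, 0.012, -0.0034], [-0.01, -0.04, -0.29])
([0.0333, 0.0121, -0.0034], [-0.01, -0.04, -0.29])
([0.0332, 0.0123, -0.0034], [-0.01, -0.04, -0.29])
```

View pics/w14c.png

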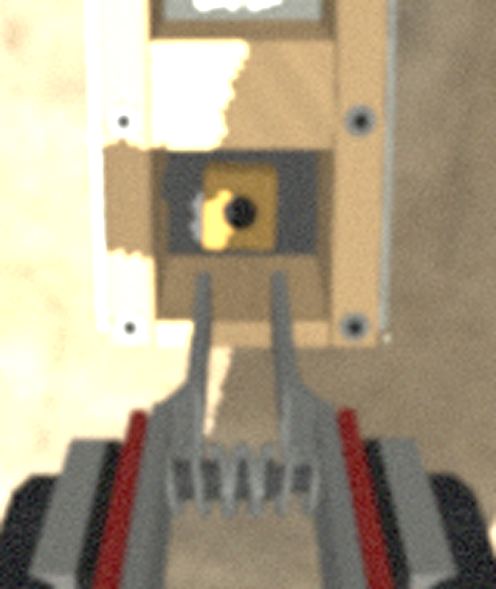

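Call:
apply_moves([
  {"translation":[0.016,0.005,-0.004],"rotation":[0,0,-0.25]},
  {"translation":[0.033,0.0115,-0.004],"rotation":[0,0,-0.25]},
  {"translation":[0.034,0.012,-0.003],"rotation":[0,-0.1,-0.25]},
  {"translation":[0.034,0.012,-0.003],"rotation":[0,0,-0.25]},
  {"translation":[0.034,0.012,-0.003],"rotation":[0,-0.1,-0.25]},
  {"translation":[0.025,0.009,-0.002],"rotation":[0,0,-0.25]},
  {"translation":[0.012,0.005,0],"rotation":[0,0,-0.2]},
  {"translation":[0.003,0.001,0],"rotation":[0,0,0]},
  {"translation":[0,0,0],"rotation":[0,0,0]},
  {"translation":[0,0,0],"rotation":[0,0,0]},
], grip=0.46)

```text
time_s: 24.45
ee_pos: [0.5456, -0.3735, 0.2143]
tool_rot: [0.992, -0.13, -0.005, -0.003]
force: [0.0, 0.1, -1.5]
width: 0.046
```

Run:
```python
from h import *
import pickle
st(); rows((.5505,-.378,.21),Rz(-105,(.001,-.0007,-1)),n=1); wsnap('w15')
im=cv2.imread('pics/w15.png'); cv2.imwrite('pics/w15c.png',cv2.resize(im[140:340,230:400],None,fx=3,fy=3,interpolation=cv2.INTER_CUBIC))
im=cv2.imread('pics/w5.png'); cv2.imwrite('pics/w5c.png',cv2.resize(im[140:340,230:400],None,fx=3,fy=3,interpolation=cv2.INTER_CUBIC))
```

```text
t 24.45 p [ 0.5456 -0.3735  0.2143] yaw_y -104.93 z [-0.0099  0.0083 -0.9999] q [0.244, 0.644, 0.434, 1.518, -0.295, 1.058, -1.08] F [ 0.03  0.08 -1.49] T [-0.06 -0.08  0.05] w 0.046 tau [0.2, -97.4, 14.0, -36.9, -0.0, 0.1, 0.0]
n 1 world d [ 0.0049 -0.0045 -0.0043] rot [-0.33  0.74  0.08]
([0.0059, 0.0031, 0.0042], [-0.33, 0.74, 0.08])
```

View pics/w15c.png

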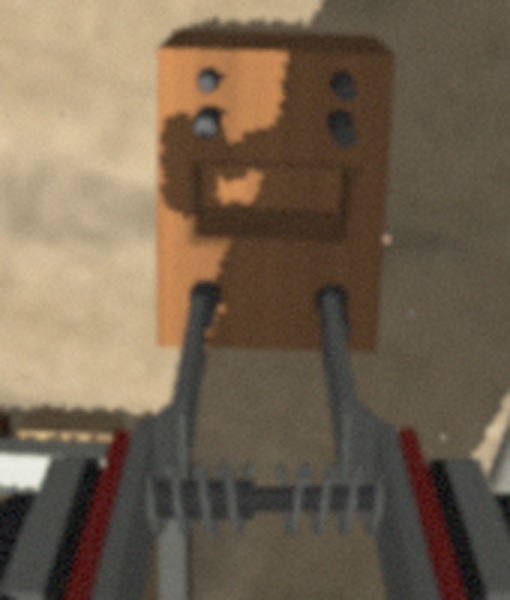

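View pics/w5c.png

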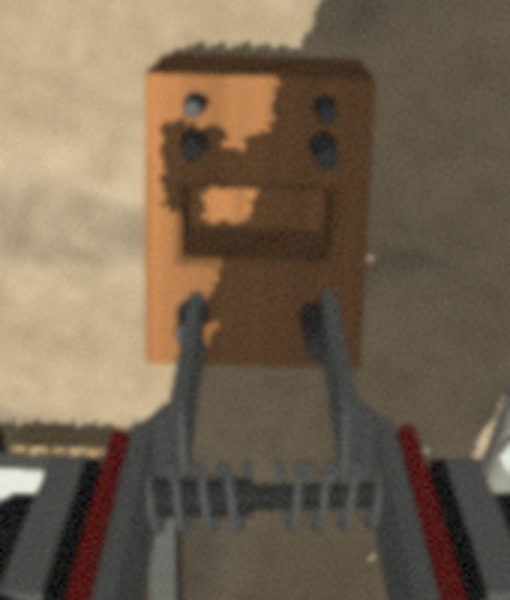

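Call:
apply_moves([
  {"translation":[0.0055,0.003,0],"rotation":[-0.3,0.7,0]},
  {"translation":[0,0,0],"rotation":[0,0,0]},
  {"translation":[0,0,0],"rotation":[0,0,0]},
])

```text
time_s: 24.8
ee_pos: [0.5499, -0.3773, 0.215]
tool_rot: [0.992, -0.13, 0.001, 0.0]
force: [0.2, 0.8, -1.4]
width: 0.0463
```

Run:
```python
from h import *
st(); rows((.5505,-.378,.15),Rz(-105,(.001,-.0007,-1)),n=1)
```

```text
t 24.8 p [ 0.5499 -0.3773  0.215 ] yaw_y -104.92 z [ 2.3e-03 -4.0e-04 -1.0e+00] q [0.246, 0.645, 0.434, 1.515, -0.297, 1.045, -1.079] F [ 0.24  0.76 -1.42] T [ 0.02 -0.01 -0.03] w 0.0463 tau [0.1, -98.6, 14.1, -36.4, 0.0, -0.1, 0.0]
n 1 world d [ 0.0006 -0.0007 -0.065 ] rot [-0.04 -0.07  0.08]
([0.0006, 0.0005, 0.065], [-0.04, -0.07, 0.08])
```

Call:
apply_moves([
  {"translation":[0.0006,0.0005,0.008],"rotation":[0,0,0]},
  {"translation":[0,0,0.014],"rotation":[0,0,0]},
  {"translation":[0,0,0.015],"rotation":[0,0,0]},
  {"translation":[0,0,0.012],"rotation":[0,0,0]},
  {"translation":[0,0,0.007],"rotation":[0,0,0]},
  {"translation":[0,0,0],"rotation":[0,0,0]},
  {"translation":[0,0,0],"rotation":[0,0,0]},
])

```text
time_s: 25.5
ee_pos: [0.5497, -0.3773, 0.1524]
tool_rot: [0.992, -0.13, 0.0, -0.0]
force: [0.3, -0.8, -1.2]
width: 0.0463
```

Run:
```python
from h import *
st(); rows((.5505,-.378,.11),Rz(-105,(.001,-.0007,-1)),n=1)
```

```text
t 25.5 p [ 0.5497 -0.3773  0.1524] yaw_y -104.91 z [ 2.e-04  9.e-04 -1.e+00] q [0.263, 0.712, 0.405, 1.566, -0.327, 0.932, -1.055] F [ 0.28 -0.8  -1.21] T [-0.01 -0.03 -0.02] w 0.0463 tau [-0.1, -100.8, 14.3, -32.7, -0.0, -0.1, 0.0]
n 1 world d [ 0.0008 -0.0007 -0.0424] rot [-0.08  0.07  0.09]
([0.0009, 0.0005, 0.0424], [-0.08, 0.07, 0.09])
```

Call:
apply_moves([
  {"translation":[0.001,0.0006,0.005],"rotation":[0,0,0]},
  {"translation":[0,0,0.008],"rotation":[0,0,0]},
  {"translation":[0,0,0.01],"rotation":[0,0,0]},
  {"translation":[0,0,0.01],"rotation":[0,0,0]},
  {"translation":[0,0,0.005],"rotation":[0,0,0]},
  {"translation":[0,0,0],"rotation":[0,0,0]},
  {"translation":[0,0,0],"rotation":[0,0,0]},
])

```text
time_s: 26.2
ee_pos: [0.5509, -0.3784, 0.1115]
tool_rot: [0.992, -0.13, 0.0, -0.0]
force: [0.2, -0.2, -0.9]
width: 0.0462
```

Run:
```python
from h import *
st(); rows((.5505,-.378,.104),Rz(-105,(.001,-.0007,-1)),n=1)
```

```text
t 26.2 p [ 0.5509 -0.3784  0.1115] yaw_y -104.92 z [ 1.e-03  5.e-04 -1.e+00] q [0.277, 0.762, 0.383, 1.586, -0.348, 0.861, -1.039] F [ 0.19 -0.23 -0.93] T [-0.03 -0.   -0.01] w 0.0462 tau [-0.0, -103.9, 14.6, -31.0, -0.0, -0.1, 0.0]
n 1 world d [-0.0004  0.0004 -0.0075] rot [-0.07  0.02  0.08]
([-0.0005, -0.0003, 0.0075], [-0.07, 0.02, 0.08])
```

In the slot; feel for the floor.

Call:
apply_moves([
  {"translation":[-0.0003,0,0.002],"rotation":[0,0,0]},
  {"translation":[0,0,0.002],"rotation":[0,0,0]},
  {"translation":[0,0,0.0015],"rotation":[0,0,0]},
])

```text
time_s: 26.5
ee_pos: [0.551, -0.3786, 0.1065]
tool_rot: [0.992, -0.13, 0.001, -0.0]
force: [0.1, 0.4, -0.8]
width: 0.046
```

Call:
apply_moves([
  {"translation":[0,0,0.001],"rotation":[0,0,0]},
])

```text
time_s: 26.6
ee_pos: [0.5511, -0.3787, 0.1055]
tool_rot: [0.992, -0.13, 0.001, 0.0]
force: [-0.8, 0.3, -1.3]
width: 0.0463
```

Call:
apply_moves([
  {"translation":[0,0,0.0007],"rotation":[0,0,0]},
])

```text
time_s: 26.7
ee_pos: [0.5511, -0.3786, 0.1048]
tool_rot: [0.992, -0.13, 0.001, -0.0]
force: [-0.4, -0.2, -0.9]
width: 0.046
```

Call:
apply_moves([
  {"translation":[0,0,0.0007],"rotation":[0,0,0]},
])

```text
time_s: 26.8
ee_pos: [0.5511, -0.3787, 0.1041]
tool_rot: [0.992, -0.13, 0.001, 0.0]
force: [-0.4, -0.2, -1.1]
width: 0.0464
```

Call:
apply_moves([
  {"translation":[0,0,0.0007],"rotation":[0,0,0]},
])

```text
time_s: 26.9
ee_pos: [0.5512, -0.3787, 0.1035]
tool_rot: [0.992, -0.13, 0.001, 0.0]
force: [-0.7, 0.7, 8.3]
width: 0.0462
```

Call:
apply_moves([
  {"translation":[0,0,0.0005],"rotation":[0,0,0]},
])

```text
time_s: 27.0
ee_pos: [0.5515, -0.3788, 0.1034]
tool_rot: [0.992, -0.13, 0.002, 0.0]
force: [0.1, 1.8, 8.3]
width: 0.0463
```

Call:
apply_moves([
  {"translation":[0,0,-0.0004],"rotation":[0,0,0]},
  {"translation":[0,0,0],"rotation":[0,0,0]},
], grip=0.43)

```text
time_s: 27.2
ee_pos: [0.5516, -0.3788, 0.1039]
tool_rot: [0.992, -0.13, 0.002, 0.0]
force: [-0.2, -0.0, -0.7]
width: 0.0488
```

Call:
apply_moves([
  {"translation":[0,0,0],"rotation":[0,0,0]},
  {"translation":[0,0,0],"rotation":[0,0,0]},
  {"translation":[0,0,0],"rotation":[0,0,0]},
], grip=0.36)

```text
time_s: 27.5
ee_pos: [0.5516, -0.3789, 0.104]
tool_rot: [0.992, -0.13, 0.002, 0.0]
force: [1.4, 0.1, 0.3]
width: 0.0545
```

Call:
apply_moves([
  {"translation":[0,0,0],"rotation":[0,0,0]},
  {"translation":[0,0,0],"rotation":[0,0,0]},
  {"translation":[0,0,0],"rotation":[0,0,0]},
  {"translation":[0,0,0],"rotation":[0,0,0]},
  {"translation":[0,0,0],"rotation":[0,0,0]},
], grip=0.0)

```text
time_s: 28.0
ee_pos: [0.5516, -0.379, 0.104]
tool_rot: [0.992, -0.13, 0.002, 0.0]
force: [-0.9, 0.4, 0.6]
width: 0.0857
```

Run:
```python
from h import *
st(); wsnap('w16')
```

```text
t 28.0 p [ 0.5516 -0.379   0.104 ] yaw_y -104.91 z [ 3.8e-03 -9.0e-04 -1.0e+00] q [0.28, 0.77, 0.378, 1.59, -0.352, 0.845, -1.035] F [-0.95  0.44  0.61] T [-0.01  0.04  0.  ] w 0.0857 tau [0.0, -104.5, 14.7, -30.6, 0.0, -0.0, 0.0]
```

View pics/w16.png

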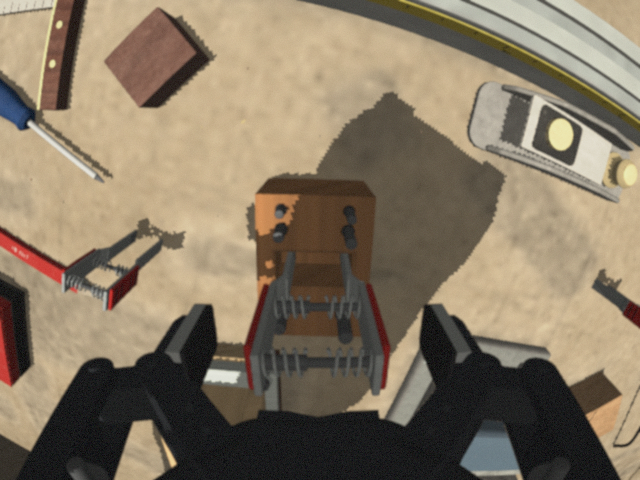

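Tongs are free, standing between the open fingers. Retreat straight up.

Call:
apply_moves([
  {"translation":[0,0,-0.006],"rotation":[0,0,0]},
  {"translation":[0,0,-0.015],"rotation":[0,0,0]},
  {"translation":[0,0,-0.02],"rotation":[0,0,0]},
  {"translation":[0,0,-0.025],"rotation":[0,0,0]},
  {"translation":[0,0,-0.03],"rotation":[0,0,0]},
  {"translation":[0,0,-0.03],"rotation":[0,0,0]},
  {"translation":[0,0,-0.02],"rotation":[0,0,0]},
  {"translation":[0,0,0],"rotation":[0,0,0]},
])

```text
time_s: 28.85
ee_pos: [0.5505, -0.3795, 0.2637]
tool_rot: [0.991, -0.13, 0.003, 0.001]
force: [-0.7, 0.3, 0.4]
width: 0.0857
```

Run:
```python
from h import *
st(); rows((.34,-.245,.25),Rtool(np.radians(-106)),n=8)
```

```text
t 28.85 p [ 0.5505 -0.3795  0.2637] yaw_y -104.98 z [ 0.0066 -0.0031 -1.    ] q [0.238, 0.602, 0.454, 1.461, -0.279, 1.136, -1.094] F [-0.67  0.34  0.38] T [-0.    0.04 -0.01] w 0.0857 tau [-0.6, -95.4, 13.3, -38.5, 0.1, 0.9, -0.2]
n 8 world d [-0.2105  0.1345 -0.0137] rot [ 0.07 -0.41  1.02]
([-0.0298, -0.0094, 0.0015], [0.01, -0.05, 0.13])
([-0.0298, -0.0094, 0.0015], [0.01, -0.05, 0.13])
([-0.0298, -0.0093, 0.0015], [0.01, -0.05, 0.13])
([-0.0298, -0.0092, 0.0016], [0.01, -0.05, 0.13])
([-0.0299, -0.0092, 0.0016], [0.01, -0.05, 0.13])
([-0.0299, -0.0091, 0.0016], [0.01, -0.05, 0.13])
([-0.0299, -0.009, 0.0017], [0.01, -0.05, 0.13])
([-0.0299, -0.009, 0.0017], [0.01, -0.05, 0.13])
```

Call:
apply_moves([
  {"translation":[-0.02,-0.006,0.001],"rotation":[0,0,0.1]},
  {"translation":[-0.03,-0.009,0.001],"rotation":[0,0,0.1]},
  {"translation":[-0.03,-0.009,0.001],"rotation":[0,0,0.1]},
  {"translation":[-0.03,-0.009,0.001],"rotation":[0,0,0.1]},
  {"translation":[-0.03,-0.009,0.001],"rotation":[0,0,0.1]},
  {"translation":[-0.03,-0.009,0.001],"rotation":[0,0,0.1]},
  {"translation":[-0.02,-0.006,0.001],"rotation":[0,0,0.1]},
  {"translation":[-0.008,-0.003,0],"rotation":[0,0,0]},
  {"translation":[0,0,0],"rotation":[0,0,0]},
  {"translation":[0,0,0],"rotation":[0,0,0]},
])

```text
time_s: 29.85
ee_pos: [0.3681, -0.2653, 0.2579]
tool_rot: [0.991, -0.137, 0.006, 0.001]
force: [-0.2, -1.0, 0.3]
width: 0.0855
```

Run:
```python
from h import *
st(); wsnap('w17'); snap('scene','s17.png')
im=cv2.imread('pics/s17.png'); cv2.imwrite('pics/s17c.png',cv2.resize(im[180:360,180:400],None,fx=3,fy=3,interpolation=cv2.INTER_CUBIC))
```

```text
t 29.85 p [ 0.3681 -0.2653  0.2579] yaw_y -105.7 z [ 0.0115 -0.0033 -0.9999] q [0.071, 0.228, 0.506, 2.025, -0.144, 0.909, -1.191] F [-0.24 -1.03  0.3 ] T [-0.01 -0.02 -0.01] w 0.0855 tau [-0.1, -53.2, 5.6, -33.2, 0.1, -0.0, -0.1]
```

View pics/w17.png

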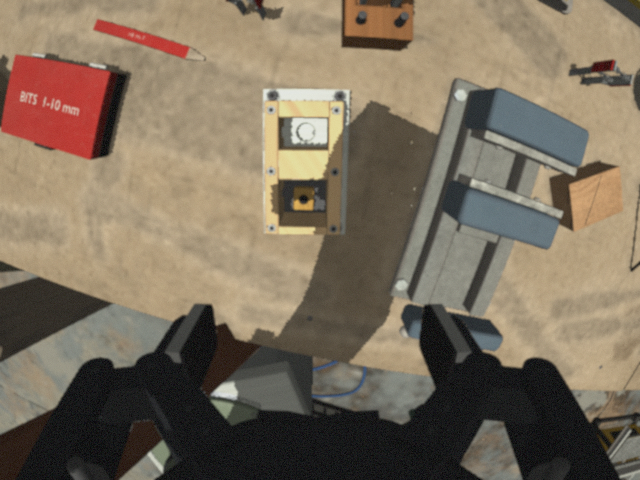

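View pics/s17c.png

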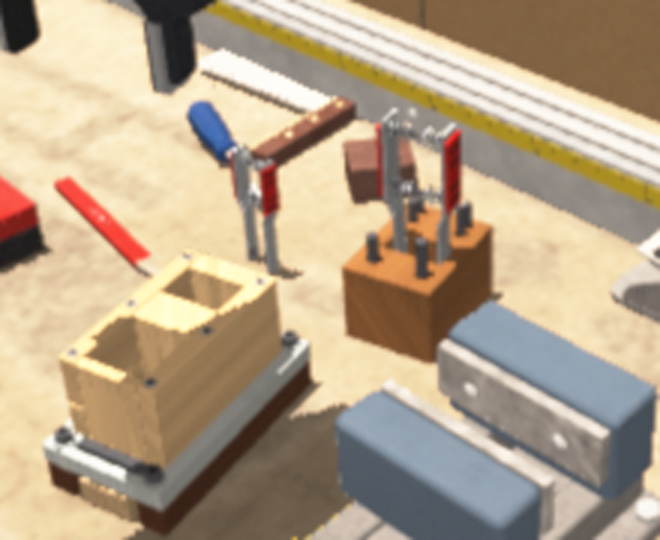

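Run:
```python
from h import *
print(workorder.close_job()); st()
```

```text
the job is handed in; nothing more can be done
None
the job is handed in; nothing more can be done
```

The job is done and handed in at about 30 s of the 72 s allowed. The bush is in the adjustable seat, and the tongs are back upright in their slot.

- **What I did:** I swung the arm, folded in, past a leaning plank. I took the largest red-handled tongs from the drill block and drew the bush out of its well. I measured the adjustable hole at about 4.7 mm to -y of the middle of the empty well. The bush went in with about 4 N, rising to about 12 N at the bottom.
- **Pressing home:** At the bottom the bush slipped about 2 mm up in the jaws. I let go, raised the tongs, closed them and pressed on top of the head instead. It stopped dead at about 18 N, well above the 4 to 7 N it takes to slide. I then felt for the slot floor, set the tongs down and let go.
- **Last checks:** The pictures show the first seat empty, the bush square in the other well, the tongs upright in their slot, and no bystander in view disturbed.
- **Not fully confirmed:**
  - **Flushness:** I judged it only by the stall and by a tip height of 48 mm, against 47 mm for home. No camera showed it directly.
  - **Squeeze on the bush:** It was about 13 N, estimated from the gripper's yield, not measured.

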